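# Feed a soil dish through the intake flap

### The arm

A 6-joint arm with a two-finger parallel gripper is mounted at the origin on the work surface. World frame = base frame: x ahead of the robot, y to its left, z up, the work surface at z = 0. Lengths are in m, angles in rad, forces in N, time in s.
With the tool pointing down it reaches from about 0.325 to 0.875 m from the base axis. Payload 4.4 kg.
Tool frame: the origin (TCP) lies at the very end of the fingers, on their centre line; the grasp point (between the pads) lies 19 mm behind it; x points along the fingers, y is the direction in which the jaws open and shut, and the axes are right-handed (so a half turn about x gives the same grasp; the last joint's range is limited). The gripper opens to 85 mm and grips with 20 to 120 N. Pads are 22 mm wide; open, the fingers measure 114 mm over their backs; the gripper's body (76 mm by 85 mm) begins 54 mm behind the grasp point. The pads swing forward as they close: fully open they stand 13 mm farther back than shut.
Start: joints at [-1.276, 0.207, 1.542, -0, 1.393, -0.15], TCP at [0.248, -0.519, 0.192] pointing down, gripper open.
Joint ranges: [-2.73, 2.73], [-0.86, 2.22], [0.23, 2.46], [-1.11, 4.25], [0.08, 2.63], [-2.82, 2.82]. Speed limits (rad/s): [2.79, 2.79, 3.14, 3.14, 3.14, 3.14].

### API

Orientations are given as a unit quaternion [x, y, z, w].
In Python, from station import bot gives the robot as it stands. The module is installed in compiled form; this text tells all that it offers.
- The arm moves only by the shell command python3 -m jog 'ROWS' [OPENING] [FORCE]. ROWS is JSON, one flat list of numbers, 6 for each row, row after row: the shift along the tool's x, y, z in m, then the turn, a rotation vector about the tool's x, y, z in rad. In form: [dx, dy, dz, wx, wy, wz, dx, dy, dz, wx, wy, wz, ...]. A call has 1 to 5 rows; each row shifts and turns the commanded pose from where the row before left it, along the tool's axes as they then stand; what a row does not reach is not made up. A row lasts 1/12 s, in which the tool goes at most 41.7 mm and 7.16 degrees, less where a joint would pass 70% of its speed; a pose out of reach is approached as far as the arm can. A call is refused whole if a number of a shift passes 0.0417 or a number of a turn 0.125, either way. A call with a gripper value outside its range is refused whole. OPENING is the opening, from -1 (shut) to 1 (fully open), so that 0 is half open, set as the call begins (- or left out, the last holds). The fingers move at their own pace and stop on an object; FORCE is the grip in N (left out, the last holds). Time passes only in rows, so rows that do not move let the fingers close. It gives the time, the measured TCP pose, the force and the opening at its end, in the units of the state.
- bot.sense(): the state, without advancing time (a new reading comes with each control period).
- bot.get_image(name): name is "side" or "top" or "wrist"; returns a dict with "pixels" (480x640x3 uint8, red, green, blue), "intrinsics" (3x3 intrinsics, pixels), "origin" and "attitude" of the camera in the world; the wrist camera has in their place "tool_from_camera" (4x4, takes a point from camera to tool coordinates, whose origin is the TCP and whose axes are the tool frame's). Camera axes: x right, y up, looking along -z (the intrinsics and any distortion apply to the point x, -y, -z); pixel columns grow to the right and rows downward; lengths in m; the calibration is good to about 2 mm. A picture is of the moment at which its call begins: read the wrist's pose just before it. There is no depth.
- bot.sign_off(): hands the job in, once; it reports no verdict.
Trained networks look in a picture, given as the dict that the camera call returned (one of the last four; its "shot" number tells which), for a name from the list of things; names that differ only in an ending like _2 or _b are one class to them, and where a whole thing is asked for, a point or a joint stands for the part that bears it (a point fixed in the world has none). Each returns a list of dicts, best first, with "p" (0 to 1); they miss things now and then, are a little off and sometimes report something else, mostly with a low value. They report only what shows in the picture. A call takes as long as a camera call. They do not tell look-alikes from the thing itself.
- bot.look_for(picture, name): "at" ([row, column] in pixels, amid what is visible of it).
- bot.mark_of(picture, name): "at" ([row, column] in pixels: a listed point, or the origin of a listed thing).
The state is a dict: "time_s": time; "joint_positions": joint angles; "qvel": joint speeds; "tau": joint torques, N m; "position": TCP position; "eef_rot": TCP orientation; "force": force on the tool from outside, world axes, zero at the start; "ft_torque": the same for the moment, N m; "opening": finger opening in m.
Only numpy, scipy, OpenCV 4.12 (cv2) and the standard library are available. Lean on these libraries where they do the work, as an engineer would, in place of code of your own. Each camera call takes 0.05 s, during which the arm holds its last target.

### The job

Push the small closed dish of soil across the loading shelf and through the hanging flap of the intake hatch, so that it slides down the chute inside, still lid up, and then draw back so that the flap swings shut behind it. Slide it gently with the fingertips, without picking it up or tipping it on the shelf, and leave the jar, the vial and everything else where they stand.

Things in the scene. Friction and masses are not known exactly. Their poses are not given: they have to be found in the camera images.
- mouth (a point): Middle of the intake hatch's mouth, on the level top of its loading shelf, straight under the flap's hinge, 125 mm above the bench. x axis: level, into the hatch (the way to push); y: left along the mouth; z up. The mouth is 110 mm wide (y = -55 to +55 mm) and 51 mm high, up to the hinge rod. The whole hatch is fixed to the bench, in a different place and yaw each time.
- shelf (a point): Middle of the bare aluminium top of the loading shelf: flat, no rims, 225 mm along x and 340 mm along y, 125 mm above the bench; axes as at the mouth, whose middle is 107.5 mm further along x. The dish, the jar and the vial stand on it.
- chute_top (a point): Middle of the shelf's inner end, 5 mm inside the mouth point, same axes. Here a steel chute falls away at 42 degrees to an end wall 120 mm further in. A dish whose middle is pushed 10 mm or more past this edge tips onto the chute and slides down by itself, so fingers need not enter the mouth.
- hood_top (a point): Middle of the top of the hood over the chute, 63 mm inside the mouth point and 62 mm above the shelf. Hood: clear roof and end wall, grey side walls 8 mm thick; from 5 mm before the mouth point to 131 mm inside it, 126 mm wide.
- flap (a joint): Flap angle, rad: 0 hanging shut, up to 1.4 as its lower edge swings into the hatch. Light aluminium plate (30 g, 104 x 46 x 3 mm) hinged along its top edge, 52 mm above the shelf; shut, it leans 10 degrees inwards. It opens only inwards, has no spring or latch, is pushed open by the dish with under 1 N, and falls shut by its weight once nothing is under it.
- flap_edge (a point): Middle of the flap's lower edge; when shut about 8 mm inwards of the mouth point and 6 mm above the shelf.
- dish: The small dish to feed: flat, round, clear, closed, dark soil inside, one rigid piece, 72 mm across, 18 mm high, 55 to 115 g. Origin at the middle of its underside, z up out of the lid. Starts flat on the loading shelf, its middle 75 to 125 mm left or right of the mouth's middle and 80 to 130 mm before it, so it must go both sideways and forwards. Friction about 0.6.
- jar: Clear jar of soil with a white lid, 51 mm in diameter, 55 mm high; bystander on the loading shelf, on the other side from the dish (either side). Origin at the middle of its underside.
- vial: Small clear vial with a black cap, 23 mm in diameter, 42 mm high; bystander on the loading shelf, near its inner right corner, beside the hood. Origin at the middle of its underside.
- big_dish: Larger closed dish of soil, 100 mm in diameter, 18 mm high, on the bench to the left; bystander. Origin at the middle of its underside.
- big_jar: Large jar of soil with a white lid, 84 mm in diameter, 100 mm high, on the bench to the right; bystander. Origin at the middle of its underside.
- beaker: Glass beaker, 70 mm in diameter, 85 mm high, on the bench to the right; bystander. Origin at the middle of its underside.
- stain: Small amber bottle with a black cap, 44 mm in diameter, 85 mm high, on the bench to the right; bystander. Origin at the middle of its underside.
Not all that is in view belongs to the job. Leave any pink, red or turquoise look-alike of the dish alone.

How it is judged:
On the way, in this order (a step that is already met when the one before it is completed fails the run):
1. the dish, flat on the shelf's end, has pushed the flap open (value of joint flap above 0.3 rad and x of dish in the frame of mouth between -0.045 and 0.05 m and y of dish in the frame of mouth between -0.055 and 0.055 m), for 0.05 s.
2. the dish has gone down the chute (x of dish in the frame of mouth between 0.06 and 0.125 m and y of dish in the frame of mouth between -0.055 and 0.055 m and z of dish in the frame of mouth below -0.035 m), for 0.1 s.
At the end, for the whole second after the job is handed in: The dish lies at rest inside the hood, on the chute (its origin 60 to 125 mm inside the mouth point and more than 35 mm below the shelf), lid up (tilted less than 0.95 rad), the flap hangs shut (within 0.1 rad), and the bystanders stand within 20 mm of where they began (all of step 2 and angle between dish's own z axis and vertical below 0.95 rad and linear speed of dish below 0.03 m/s and value of joint flap below 0.1 rad and distance of each of jar, vial, big_dish, big_jar, beaker, stain from where it was at the start of the episode below 0.02 m and angle between each of jar, vial, big_dish, big_jar, beaker, stain's own z axis and vertical below 0.3 rad); the robot touches nothing.
It fails at once if the dish is lifted off the loading shelf (more than 15 mm) (z of dish in the frame of mouth above 0.015 m).
It fails at once if the dish is tipped on the shelf before it reaches the mouth (x of dish in the frame of mouth below -0.01 m and angle between dish's own z axis and vertical above 0.35 rad).
It fails at once if the dish is flung: faster than 0.6 m/s on the shelf (x of dish in the frame of mouth below -0.01 m and linear speed of dish above 0.6 m/s).
It fails at once if a bystander is moved more than 30 mm or knocked over (distance of any of jar, vial, big_dish, big_jar, beaker, stain from where it was at the start of the episode above 0.03 m or angle between any of jar, vial, big_dish, big_jar, beaker, stain's own z axis and vertical above 0.5 rad).
It also fails if it takes over 42 s, if anything falls off the work surface, if the arm or the gripper's body presses on something with over 40 N, if the wrist force passes 120 N, or if a joint passes its speed limit or range.

## Working session

There is one attempt and no reset: what is moved stays moved. The work goes in short steps, Python scripts to look and compute and a shell command to move; the robot and the scene stay as the last step left them, time stands still between calls to the robot, and variables do not carry over. Pictures are saved under pics/ and viewed, and the job is handed in when it is done.

```bash
mkdir -p pics
cat > h.py <<'E'
import numpy as np, cv2
from scipy.spatial.transform import Rotation as R
from station import bot
def save(p,n): cv2.imwrite('pics/'+n+'.png', cv2.cvtColor(p['pixels'],cv2.COLOR_RGB2BGR))
def ray(p,rc,s=None):
    K=np.array(p['intrinsics']); 
    d=np.linalg.inv(K)@np.array([rc[1],rc[0],1.]); d=np.array([d[0],-d[1],-d[2]])
    A=np.array(p['attitude'])
    if A.size==4: A=R.from_quat(A).as_matrix()
    return np.array(p['origin']),A@d
def hit(p,rc,z):
    o,d=ray(p,rc); return o+d*(z-o[2])/d[2]
def proj(p,X):
    A=np.array(p['attitude']); A=R.from_quat(A).as_matrix() if A.size==4 else A
    c=A.T@(np.array(X)-np.array(p['origin'])); c=np.array([c[0],-c[1],-c[2]]); u=np.array(p['intrinsics'])@c
    return u[1]/u[2],u[0]/u[2]
E
python3 - <<'E'
from h import *
print(bot.sense())
for n in ['top','side']:
    p=bot.get_image(n); save(p,n+'0'); print({k:v for k,v in p.items() if k!='pixels'})
    for t,z in [('mouth',.125),('shelf',.125),('chute_top',.125),('hood_top',.187),('flap_edge',.131),('dish',.125),('jar',.125),('vial',.125)]:
        for m in bot.mark_of(p,t)[:2]: print(t,m['p'],np.round(m['at'],1),hit(p,m['at'],z).round(4))
E
```

```text
{'time_s': 0.0, 'joint_positions': array([-1.27550358e+00,  2.07436550e-01,  1.54291928e+00, -1.67262492e-05,
        1.39351246e+00, -1.50491770e-01]), 'qvel': array([-0.00026146,  0.00045311,  0.00058548,  0.00125832,  0.00054281,
        0.00058518]), 'tau': array([-3.15045270e-05, -3.83033431e+01, -2.91596514e+01, -3.05965523e-04,
        1.06285117e-02, -1.71225184e-05]), 'position': array([ 0.24766454, -0.5180082 ,  0.19133291]), 'eef_rot': array([-0.68954983, -0.1571098 ,  0.68967783, -0.15550573]), 'force': array([0.32032345, 0.21143195, 0.34877749]), 'ft_torque': array([0.00189026, 0.03705771, 0.05664459]), 'opening': 0.08523152649129863}
{'intrinsics': array([[443.82678783,   0.        , 322.01561687],
       [  0.        , 443.82678783, 246.53486533],
       [  0.        ,   0.        ,   1.        ]]), 'origin': array([0.43630885, 0.0069865 , 1.27229528]), 'attitude': array([ 0.03983246, -0.04863615, -0.70387559,  0.7075359 ]), 'shot': 1}
mouth 0.97 [204.4 299.1] [0.6923 0.0539 0.125 ]
shelf 0.77 [242.3 309.7] [0.5917 0.0252 0.125 ]
hood_top 0.86 [175.5 293.4] [0.7524 0.0
[... 358 characters left out ...]
314.14815119],
       [  0.        , 465.98176524, 237.07319621],
       [  0.        ,   0.        ,   1.        ]]), 'origin': array([0.49808239, 0.68849913, 1.01133444]), 'attitude': array([-0.02355977,  0.32745314,  0.94017748, -0.09102574]), 'shot': 2}
mouth 0.95 [251.6 278.1] [0.6908 0.0575 0.125 ]
shelf 0.74 [247.6 324.9] [0.5844 0.024  0.125 ]
chute_top 0.61 [247.7 277.3] [0.6954 0.0467 0.125 ]
hood_top 0.7 [232.7 252.4] [0.7468 0.0613 0.187 ]
hood_top 0.4 [248.7 326. ] [0.5755 0.073  0.187 ]
dish 0.97 [221.2 327.7] [ 0.5918 -0.0586  0.125 ]
dish 0.79 [196.4 293.8] [ 0.6926 -0.1244  0.125 ]
jar 0.96 [287.8 323.5] [0.5681 0.1354 0.125 ]
jar 0.68 [204.4 285.2] [ 0.7082 -0.0925  0.125 ]
```

View pics/top0.png

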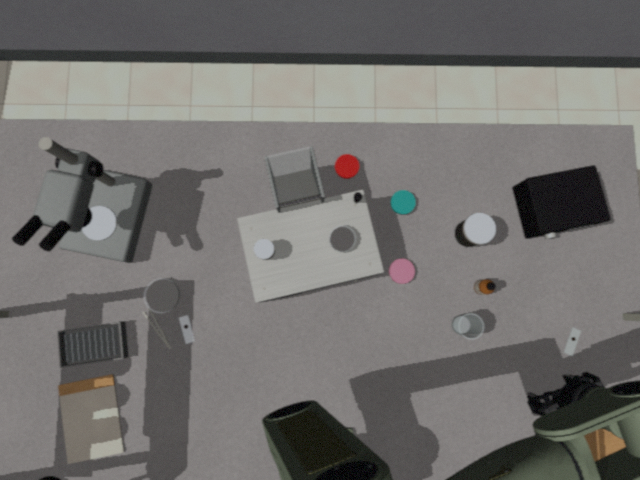

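View pics/side0.png

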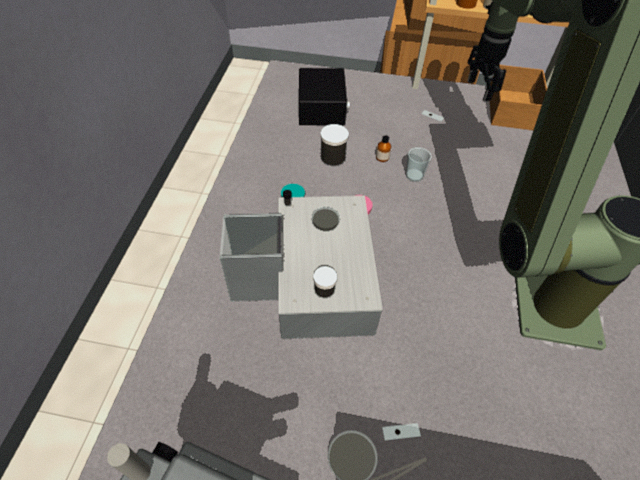

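The top view shows the shelf corners near (row,col) (217,238), (191,366), (272,383) and (301,257). The real grey dish is at (238,344), the jar at (249,264) and the vial at (198,357). The pink, red and turquoise discs on the bench are decoys. Next I'll refine the shelf corners.

Run:
```python
from h import *
p=bot.get_image('top'); s=bot.get_image('side')
for n,q,(r0,r1,c0,c1) in [('tz',p,(130,310,220,420)),('sz',s,(170,350,210,410))]:
    cv2.imwrite(f'pics/{n}.png',cv2.resize(cv2.cvtColor(q['pixels'][r0:r1,c0:c1],cv2.COLOR_RGB2BGR),None,fx=4 if 0 else 3.3,fy=3.3,interpolation=cv2.INTER_CUBIC))
# fit hatch pose from corners
for rc in [(217,238),(191,366),(272,383),(301,257)]: print(hit(p,rc,.125).round(4))
# segment shelf by brightness
for n,q in (('top',p),('side',s)):
    hsv=cv2.cvtColor(q['pixels'],cv2.COLOR_RGB2HSV); print(n,hsv[240,300 if n=='top' else 350],hsv[320,300],hsv[330,330])
print(bot.look_for(p,'dish')[:3],bot.look_for(s,'dish')[:3],bot.look_for(p,'vial')[:2])
```

```text
[0.6575 0.2136 0.125 ]
[ 0.7298 -0.123   0.125 ]
[ 0.5152 -0.1653  0.125 ]
[0.4392 0.1589 0.125 ]
top [ 30   8 163] [ 10   6 131] [  6  10 131]
side [ 24  18 194] [30  3 97] [ 51  17 104]
[{'at': [202.0, 402.9], 'p': 0.96}, {'at': [165.3, 344.6], 'p': 0.95}, {'at': [272.0, 401.9], 'p': 0.75}] [{'at': [218.4, 328.6], 'p': 0.87}, {'at': [191.4, 294.9], 'p': 0.7}, {'at': [204.4, 368.7], 'p': 0.6}] [{'at': [197.3, 357.0], 'p': 0.44}, {'at': [286.7, 482.8], 'p': 0.18}]
```

View pics/tz.png

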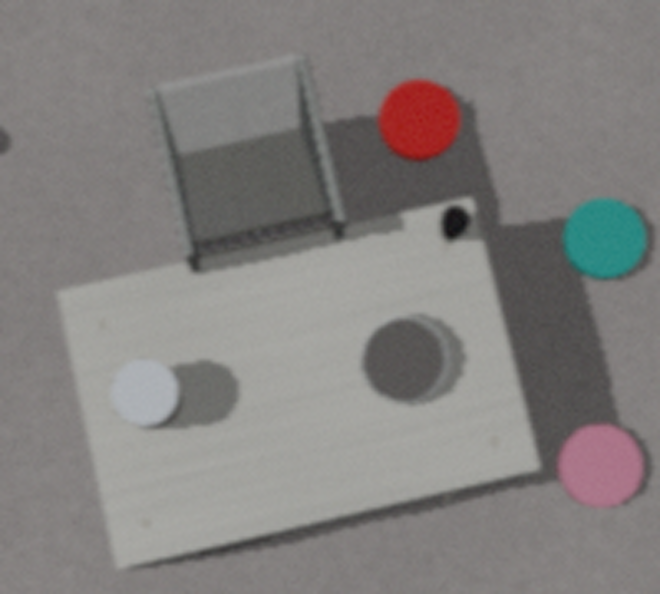

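View pics/sz.png

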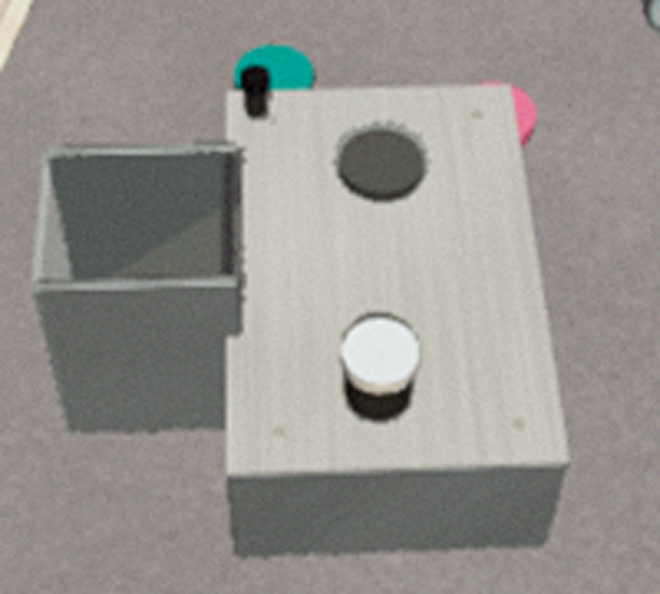

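```bash
cat > fit.py <<'E'
from h import *
from scipy.optimize import least_squares
p=bot.get_image('top'); s=bot.get_image('side')
f=lambda x,y,r0,c0:(r0+y/3.3,c0+x/3.3)
L=[(.005,.17),(.005,-.17),(-.22,-.17),(-.22,.17)]
T=[f(*a,130,220) for a in [(57,292),(472,198),(541,468),(121,568)]]
S=[f(*a,170,210) for a in [(228,473),(228,88),(515,87),(568,463)]]
def W(v,l): c,q=np.cos(v[2]),np.sin(v[2]); return np.array([v[0]+c*l[0]-q*l[1],v[1]+q*l[0]+c*l[1],.125])
def res(v): return np.concatenate([np.array(proj(q,W(v,l)))-np.array(m) for q,M in ((p,T),(s,S)) for l,m in zip(L,M)])
r=least_squares(res,[.69,.055,.2]); print('both',r.x.round(4),r.fun.round(1).reshape(-1,2).tolist())
for q,M in((p,T),(s,S)):
    g=least_squares(lambda v:np.concatenate([np.array(proj(q,W(v,l)))-np.array(m) for l,m in zip(L,M)]),[.69,.055,.2]); print(g.x.round(4),np.abs(g.fun).max().round(2))
v=r.x; c,q=np.cos(v[2]),np.sin(v[2])
def loc(P): d=P[:2]-v[:2]; return np.array([c*d[0]+q*d[1],-q*d[0]+c*d[1]])
for n,P in [('dish t',hit(p,f(406,360,130,220),.139)),('dish s',hit(s,f(382,162,170,210),.137)),('jar t',hit(p,f(146,393,130,220),.18)),('jar s',hit(s,f(380,352,170,210),.18)),('vial t',hit(p,f(457,216,130,220),.167)),('vial s',hit(s,f(256,75,170,210),.167))]: print(n,P.round(4),loc(P).round(4))
E
python3 fit.py
```

```text
both [0.6869 0.0493 0.2329] [[0.3, -0.2], [0.5, -0.1], [1.4, -0.3], [1.0, -1.7], [-0.8, -0.9], [0.2, -0.5], [-1.5, -1.4], [-1.1, 0.2]]
[0.689  0.0484 0.2389] 0.74
[0.6851 0.0505 0.2264] 0.69
dish t [ 0.5987 -0.061   0.139 ] [-0.1113 -0.087 ]
dish s [ 0.5964 -0.0543  0.137 ] [-0.112  -0.0799]
jar t [0.5666 0.1366 0.18  ] [-0.097   0.1127]
jar s [0.5651 0.1416 0.18  ] [-0.0972  0.1178]
vial t [ 0.7073 -0.0989  0.167 ] [-0.0144 -0.1489]
vial s [ 0.7012 -0.095   0.167 ] [-0.0194 -0.1437]
```

```bash
cat > plan.py <<'E'
# usage: plan.py lx ly z jawlocal_deg  -> shift in tool axes (current) and roll about tool x ; target TCP in mouth frame
from h import *; import sys
V=np.array([.687,.0495,.2329])
def now():
    s=bot.sense(); return s,R.from_quat(s['eef_rot']).as_matrix()
if __name__=='__main__':
    s,M=now(); c,q=np.cos(V[2]),np.sin(V[2]); P=s['position']; d=P[:2]-V[:2]
    jaw=np.degrees(np.arctan2(M[1,1],M[0,1]))-np.degrees(V[2])
    print('t',round(s['time_s'],2),'tcp',P.round(4),'local',np.round([c*d[0]+q*d[1],-q*d[0]+c*d[1]],4),'z',round(P[2]-.125,4),'jaw local deg',round(jaw,1),'F',s['force'].round(2),'open',round(s['opening'],4),'j',s['joint_positions'].round(2))
    print('axes',M.T.round(3).tolist())
    if len(sys.argv)>3:
        a=[float(x) for x in sys.argv[1:]]
        W=np.array([V[0]+c*a[0]-q*a[1],V[1]+q*a[0]+c*a[1],.125+a[2]])
        print('W',W.round(4),'shift tool',(M.T@(W-P)).round(4))
        if len(a)>3:
            e=(a[3]-jaw+90)%180-90
            # upright target, roll about tool x
            x=np.array([0,0,-1.]); t=np.radians(a[3]+np.degrees(V[2])); y=np.array([np.cos(t),np.sin(t),0])
            if y@M[:,1]<0: y=-y
            T=np.c_[x,y,np.cross(x,y)]
            print('turn rotvec tool',R.from_matrix(M.T@T).as_rotvec().round(4),'shift in target axes',(T.T@(W-P)).round(4))
E
python3 plan.py -0.111 -0.145 0.08 0
```

```text
t 1.25 tcp [ 0.2479 -0.5188  0.1925] local [-0.5584 -0.4516] z 0.0675 jaw local deg -77.8 F [-0.37 -0.07  0.14] open 0.085 j [-1.28  0.21  1.54  0.    1.39 -0.15]
axes [[0.0, 0.0, -1.0], [0.431, -0.902, 0.0], [-0.902, -0.431, -0.0]]
W [ 0.6125 -0.1172  0.205 ] shift tool [-0.0125 -0.2052 -0.5021]
turn rotvec tool [-1.358 -0.    -0.   ] shift in target axes [-0.0125  0.4474 -0.3066]
```

```bash
python3 -m jog '[-0.004,-0.0145,-0.0355,0,0,0,-0.004,-0.0145,-0.0355,0,0,0,-0.004,-0.0145,-0.0355,0,0,0,-0.004,-0.0145,-0.0355,0,0,0,-0.004,-0.0145,-0.0355,0,0,0]' 0 20; python3 -m jog '[0,-0.0145,-0.0355,0,0,0,0,-0.0145,-0.0355,0,0,0,0,-0.0145,-0.0355,0,0,0,0,-0.0145,-0.0355,0,0,0,0,-0.0145,-0.0355,0,0,0]'; python3 -m jog '[0,0,0,-0.12,0,0,0,0,0,-0.12,0,0,0,0,0,-0.12,0,0,0,0,0,-0.12,0,0,0,0,0,-0.12,0,0]';python3 -m jog '[0,0,0,-0.12,0,0,0,0,0,-0.12,0,0,0,0,0,-0.12,0,0,0,0,0,-0.12,0,0,0,0,0,-0.12,0,0]'; python3 plan.py -0.111 -0.145 0.08 0
```

```text
time_s: 1.67
position: [0.3777, -0.3755, 0.2128]
eef_rot: [0.69, 0.156, -0.69, 0.156]
force: [-0.1, -0.3, 0.2]
opening: 0.0427
time_s: 2.08
position: [0.5068, -0.2333, 0.2127]
eef_rot: [0.69, 0.156, -0.689, 0.156]
force: [-0.4, -0.7, -0.3]
opening: 0.0428
time_s: 2.5
position: [0.5058, -0.2346, 0.2124]
eef_rot: [-0.611, -0.355, 0.611, -0.355]
force: [-0.6, 0.8, -0.0]
opening: 0.0429
time_s: 2.92
position: [0.5057, -0.2349, 0.2125]
eef_rot: [0.479, 0.52, -0.479, 0.52]
force: [1.0, 0.4, 0.6]
opening: 0.0426
t 2.92 tcp [ 0.5057 -0.2349  0.2125] local [-0.242  -0.2349] z 0.0875 jaw local deg -8.7 F [0.96 0.37 0.62] open 0.0426 j [-0.59  0.15  1.56  0.    1.43 -0.67]
axes [[0.0, 0.0, -1.0], [0.997, 0.081, 0.0], [0.081, -0.997, -0.0]]
W [ 0.6125 -0.1172  0.205 ] shift tool [ 0.0075  0.1159 -0.1087]
turn rotvec tool [-0.1519 -0.     -0.    ] shift in target axes [ 0.0075  0.131  -0.0899]
```

```bash
python3 -m jog '[0,0,0,-0.076,0,0,0,0,0,-0.076,0,0,0,0.0327,-0.0224,0,0,0,0,0.0327,-0.0224,0,0,0,0,0.0327,-0.0224,0,0,0]'; python3 -m jog '[0,0.0327,-0.0224,0,0,0,0,0,0,0,0,0]';  python3 plan.py -0.111 -0.145 0.008 0
python3 - <<'E'
from h import *
s=bot.sense(); p=bot.get_image('wrist'); save(p,'w1'); print({k:v for k,v in p.items() if k!='pixels'}); save(bot.get_image('side'),'s1')
print(bot.mark_of(p,'dish')[:2],bot.mark_of(p,'vial')[:2],bot.mark_of(p,'mouth')[:2])
E
```

```text
time_s: 3.33
position: [0.5868, -0.147, 0.2127]
eef_rot: [0.441, 0.553, -0.441, 0.553]
force: [0.3, 0.2, 0.4]
opening: 0.0429
time_s: 3.5
position: [0.6167, -0.1124, 0.2122]
eef_rot: [0.44, 0.555, -0.437, 0.555]
force: [-1.2, 0.4, 1.2]
opening: 0.0428
t 3.5 tcp [ 0.6167 -0.1124  0.2122] local [-0.1058 -0.1413] z 0.0872 jaw local deg 0.0 F [-1.24  0.38  1.2 ] open 0.0428 j [-0.32  0.3   1.38  0.    1.46 -0.55]
axes [[0.003, 0.003, -1.0], [0.973, 0.231, 0.003], [0.231, -0.973, -0.002]]
W [ 0.6125 -0.1172  0.133 ] shift tool [ 0.0792 -0.0055  0.0039]
turn rotvec tool [ 0.0004 -0.0025 -0.0034] shift in target axes [ 0.0792 -0.0052  0.0037]
{'intrinsics': array([[377.9992639 ,   0.        , 312.34721067],
       [  0.        , 377.9992639 , 239.71036489],
       [  0.        ,   0.        ,   1.        ]]), 'tool_from_camera': array([[ 1.57964726e-04,  3.22009233e-01, -9.46736515e-01,
        -1.80257356e-01],
       [ 9.99999988e-01, -4.52608047e-05,  1.51457480e-04,
         7.39046664e-04],
       [ 5.92065051e-06, -9.46736527e-01, -3.22009236e-01,
        -8.29229462e-02],
       [ 0.00000000e+00,  0.00000000e+00,  0.00000000e+00,
         1.00000000e+00]]), 'shot': 7}
[{'at': [324.3, 378.3], 'p': 0.93}, {'at': [214.5, 512.4], 'p': 0.85}] [{'at': [237.4, 433.3], 'p': 0.77}] [{'at': [17.5, 485.1], 'p': 0.75}]
```

View pics/w1.png

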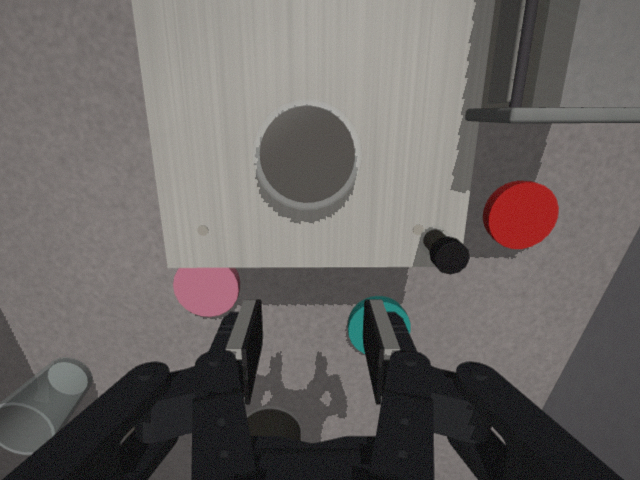

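View pics/s1.png

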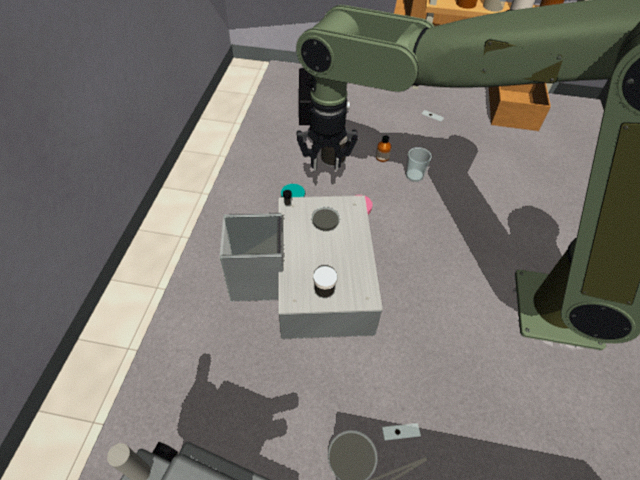

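```bash
cat > wr.py <<'E'
from h import *
from plan import V
def wloc(s,p,rc,z):
    K=p['intrinsics']; d=np.linalg.inv(K)@np.array([rc[1],rc[0],1.]); d=np.array([d[0],-d[1],-d[2]])
    C=p['tool_from_camera']; M=R.from_quat(s['eef_rot']).as_matrix()
    o=s['position']+M@C[:3,3]; d=M@C[:3,:3]@d; P=o+d*(.125+z-o[2])/d[2]
    c,q=np.cos(V[2]),np.sin(V[2]); e=P[:2]-V[:2]; return np.round([c*e[0]+q*e[1],-q*e[0]+c*e[1]],4)
E
python3 - <<'E'
from wr import *
s=bot.sense(); p=bot.get_image('wrist')
for n,rc,z in [('dish soil top',(154,307),.016),('dish near edge bottom',(221,306),0),('dish L',(165,256),.009),('dish R',(165,358),.009),('vial cap',(255,449),.042),('vial mark',(237,433),0),('shelf cornerNL',(268,168),0),('corner NR',(264,465),0),('hood post',(112,468),.062)]: print(n,wloc(s,p,rc,z))
E
```

```text
dish soil top [-0.1141 -0.0904]
dish near edge bottom [-0.1157 -0.1404]
dish L [-0.1489 -0.0982]
dish R [-0.0798 -0.0987]
vial cap [-0.0237 -0.1516]
vial mark [-0.0211 -0.1534]
shelf cornerNL [-0.2221 -0.1771]
corner NR [ 0.0054 -0.1754]
hood post [-0.0302 -0.0649]
```

Run:
```python
from h import *
from plan import V
import numpy as np
p=bot.get_image('top')
c,q=np.cos(V[2]),np.sin(V[2])
for z in (.125,.187):
  for x,y in [(340,232),(194,263),(298,57),(157,90)]:
    P=hit(p,(130+y/3.3,220+x/3.3),z); e=P[:2]-V[:2]; print(z,np.round([c*e[0]+q*e[1],-q*e[0]+c*e[1]],4))
s=bot.sense()
from wr import wloc
w=bot.get_image('wrist')
for rc in [(112,468),(117,510),(0,528)]: print(wloc(s,w,rc,.062),wloc(s,w,rc,.0))
cv2.imwrite('pics/wz.png',cv2.resize(cv2.cvtColor(w['pixels'][0:200,400:640],cv2.COLOR_RGB2BGR),None,fx=3,fy=3))
```

```text
0.125 [ 0.0028 -0.0609]
0.125 [0.0042 0.0582]
0.125 [ 0.1518 -0.0606]
0.125 [0.1501 0.0567]
0.187 [-0.0111 -0.0568]
0.187 [-0.0097  0.0559]
0.187 [ 0.1299 -0.0564]
0.187 [0.1283 0.0546]
[-0.0301 -0.0653] [-0.006  -0.0656]
[-0.0081 -0.0679] [ 0.0227 -0.069 ]
[-0.008  -0.0153] [ 0.0228 -0.0005]
```

View pics/wz.png

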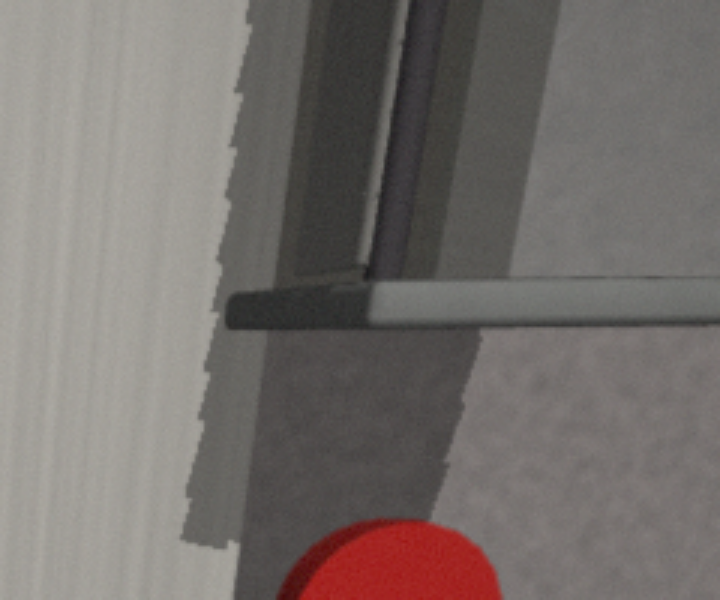

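```bash
python3 plan.py -0.1145 -0.148 0.03 0
```

```text
t 3.9 tcp [ 0.6123 -0.1194  0.2127] local [-0.1117 -0.1471] z 0.0877 jaw local deg -0.4 F [-0.6   0.22 -0.85] open 0.0425 j [-0.33  0.29  1.39 -0.    1.46 -0.56]
axes [[-0.0, -0.0, -1.0], [0.975, 0.223, -0.0], [0.223, -0.975, 0.0]]
W [ 0.6097 -0.1209  0.155 ] shift tool [ 0.0577 -0.0028  0.0009]
turn rotvec tool [-0.0078  0.0002  0.0001] shift in target axes [ 0.0577 -0.0028  0.0009]
```

Run:
```python
from wr import *
s=bot.sense(); p=bot.get_image('wrist'); save(p,'w2')
g=cv2.cvtColor(p['pixels'],cv2.COLOR_RGB2GRAY).astype(int)
print('left edge row60/230',[int(np.argmax(np.diff(cv2.blur(g[r:r+1,:].astype(np.float32),(3,1))[0,100:260])))+100 for r in (60,230)])
print('near edge col 280,220,380',[int(np.argmin(np.diff(g[225:300,c]))) +225 for c in (220,280,380)])
print(bot.mark_of(p,'vial')[:1],bot.mark_of(p,'jar')[:1])
```

```text
left edge row60/230 [147, 170]
near edge col 280,220,380 [259, 259, 258]
[{'at': [228.8, 439.6], 'p': 0.85}] [{'at': [3.6, 493.5], 'p': 0.61}]
```

View pics/w2.png

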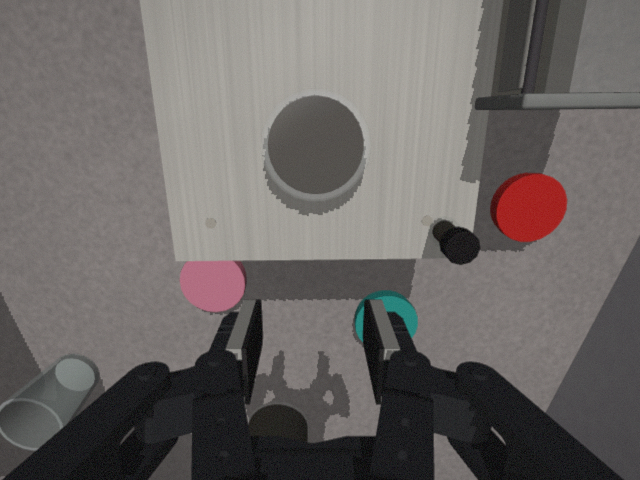

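Run:
```python
from wr import *
s=bot.sense(); p=bot.get_image('wrist')
print(s['position'])
for n,rc,z in [('dish soil top',(144,316),.016),('dish L',(155,265),.009),('dish R',(155,367),.009),('shelf cornerNL',(260,175),0),('corner NR',(258,474),0),('post top',(101,521),.062)]: print(n,wloc(s,p,rc,z))
```

```text
[ 0.61261236 -0.11899151  0.2126897 ]
dish soil top [-0.1077 -0.084 ]
dish L [-0.142  -0.0915]
dish R [-0.0734 -0.092 ]
shelf cornerNL [-0.2155 -0.1706]
corner NR [ 0.0123 -0.1706]
post top [-0.0032 -0.0597]
```

```bash
python3 -m jog '[0.02,0.001,0,-0.008,0,0,0.02,0.001,0,0,0,0,0.018,0,0.001,0,0,0,0.014,0,0,0,0,0,0,0,0,0,0,0]'; python3 -m jog '[0.005,0,0,0,0,0,0,0,0,0,0,0]'; python3 plan.py -0.1095 -0.148 0.006 0;  python3 - <<'E'
from h import *
p=bot.get_image('wrist'); save(p,'w3'); p=bot.get_image('side'); cv2.imwrite('pics/s3.png',cv2.resize(cv2.cvtColor(p['pixels'][100:300,220:420],cv2.COLOR_RGB2BGR),None,fx=3,fy=3))
E
```

```text
time_s: 4.52
position: [0.6122, -0.118, 0.1364]
eef_rot: [0.437, 0.558, -0.439, 0.553]
force: [-1.2, 0.0, -0.5]
opening: 0.0425
time_s: 4.68
position: [0.6153, -0.1189, 0.1356]
eef_rot: [0.438, 0.555, -0.438, 0.555]
force: [-0.4, 0.5, -0.7]
opening: 0.0426
t 4.68 tcp [ 0.6153 -0.1189  0.1356] local [-0.1086 -0.1473] z 0.0106 jaw local deg 0.1 F [-0.35  0.49 -0.65] open 0.0426 j [-0.33  0.36  1.47  0.    1.31 -0.56]
axes [[0.0, -0.0, -1.0], [0.973, 0.233, 0.0], [0.233, -0.973, 0.0]]
W [ 0.6146 -0.1198  0.131 ] shift tool [ 0.0046 -0.0009  0.0007]
turn rotvec tool [ 0.0019  0.0001 -0.0003] shift in target axes [ 0.0046 -0.0009  0.0007]
```

View pics/w3.png

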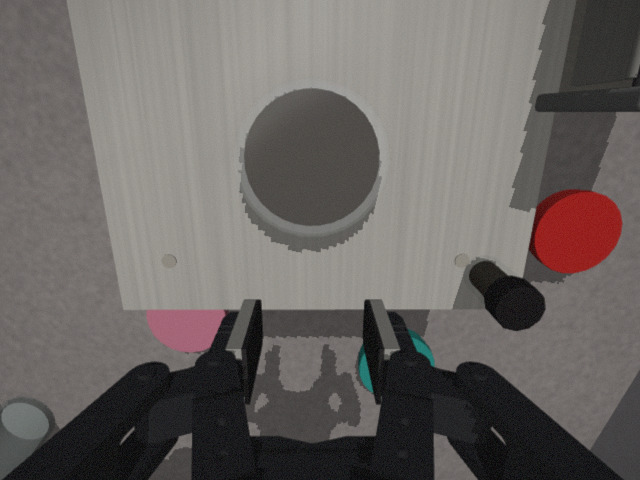

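View pics/s3.png

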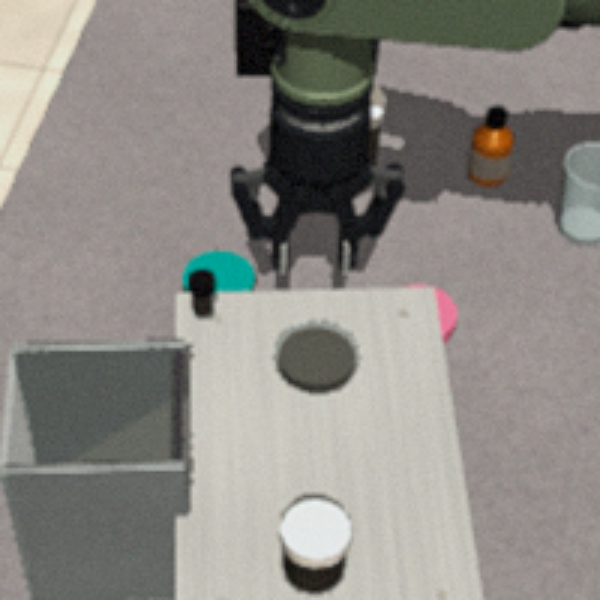

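```bash
python3 - <<'E'
from h import *
s=bot.sense(); p=bot.get_image('side'); M=R.from_quat(s['eef_rot']).as_matrix(); w=bot.get_image('wrist')
C=w['tool_from_camera'];K=w['intrinsics']
for x in (0,-.007,-.02,-.038):
  for z in (-.011,0,.011):
    for y in (-.0213,.0213):
      t=np.array([x,y,z]); r,c=proj(p,s['position']+M@t)
      k=np.linalg.inv(C)@np.r_[t,1]; u=K@np.array([k[0],-k[1],-k[2]]); 
      print(t,'s3 xy',round((c-220)*3),round((r-100)*3),'wrist col,row',(u[:2]/u[2]).round())
E
python3 - <<'E'
import cv2
a=cv2.imread('pics/w3.png')[280:480,180:440]; cv2.imwrite('pics/w3z.png',cv2.resize(a,None,fx=3,fy=3))
a=cv2.imread('pics/s3.png')[150:330,200:440]; cv2.imwrite('pics/s3z.png',cv2.resize(a,None,fx=3,fy=3))
E
```

```text
[ 0.     -0.0213 -0.011 ] s3 xy 333 306 wrist col,row [269. 259.]
[ 0.      0.0213 -0.011 ] s3 xy 283 308 wrist col,row [353. 259.]
[ 0.     -0.0213  0.    ] s3 xy 333 297 wrist col,row [270. 279.]
[0.     0.0213 0.    ] s3 xy 283 298 wrist col,row [352. 279.]
[ 0.     -0.0213  0.011 ] s3 xy 332 287 wrist col,row [271. 298.]
[0.     0.0213 0.011 ] s3 xy 282 289 wrist col,row [351. 298.]
[-0.007  -0.0213 -0.011 ] s3 xy 334 301 wrist col,row [268. 265.]
[-0.007   0.0213 -0.011 ] s3 xy 283 302 wrist col,row [354. 265.]
[-0.007  -0.0213  0.    ] s3 xy 333 291 wrist col,row [269. 285.]
[-0.007   0.0213  0.    ] s3 xy 283 292 wrist col,row [353. 285.]
[-0.007  -0.0213  0.011 ] s3 xy 332 282 wrist col,row [270. 304.]
[-0.007   0.0213  0.011 ] s3 xy 282 283 wrist col,row [352. 304.]
[-0.02   -0.0213 -0.011 ] s3 xy 335 290 wrist col,row [265. 275.]
[-0.02    0.0213 -0.011 ] s3 xy 284 291 wrist col,row [357. 275.]
[-0.02   -0.0213  0.    ] s3 xy 334 281 wrist col,row [266. 297.]
[-0.02    0.0213  0.    ] s3 xy 283 282 wrist col,row [356. 297.]
[-0.02   -0.0213  0.011 ] s3 xy 333 271 wrist col,row [267. 317.]
[-0.02    0.0213  0.011 ] s3 xy 283 272 wrist col,row [355. 317.]
[-0.038  -0.0213 -0.011 ] s3 xy 336 275 wrist col,row [260. 293.]
[-0.038   0.0213 -0.011 ] s3 xy 284 276 wrist col,row [362. 293.]
[-0.038  -0.0213  0.    ] s3 xy 335 266 wrist col,row [261. 316.]
[-0.038   0.0213  0.    ] s3 xy 283 267 wrist col,row [361. 316.]
[-0.038  -0.0213  0.011 ] s3 xy 334 256 wrist col,row [262. 339.]
[-0.038   0.0213  0.011 ] s3 xy 283 257 wrist col,row [360. 339.]
```

View pics/w3z.png

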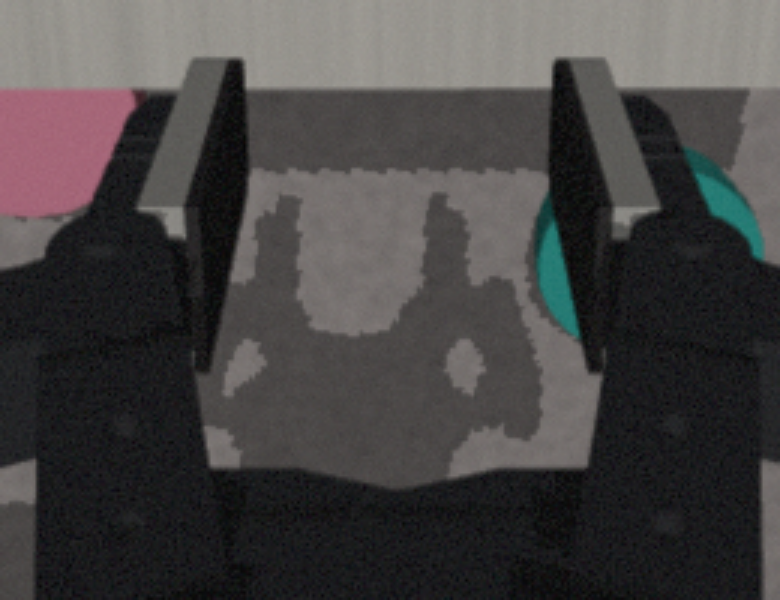

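View pics/s3z.png

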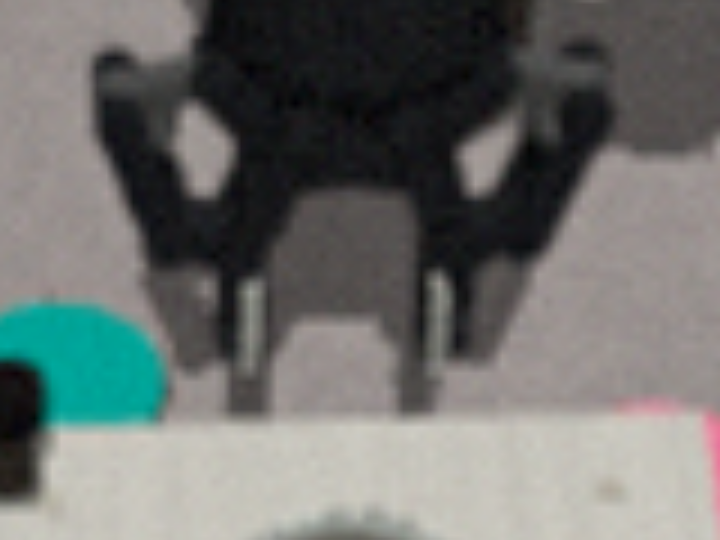

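The wrist picture puts the half-open pad tips at about row 300. That is well behind the TCP, which projects to about row 279. I'll measure the tip position at smaller openings before going down.

```bash
python3 -m jog '[0,0,0,0,0,0,0,0,0,0,0,0,0,0,0,0,0,0,0,0,0,0,0,0,0,0,0,0,0,0]' -1; python3 -c "
from h import *
p=bot.get_image('wrist'); save(p,'w4'); p=bot.get_image('side'); cv2.imwrite('pics/s4.png',cv2.resize(cv2.cvtColor(p['pixels'][130:230,280:400],cv2.COLOR_RGB2BGR),None,fx=5,fy=5))
"
```

```text
time_s: 5.3
position: [0.6152, -0.1187, 0.1355]
eef_rot: [0.438, 0.555, -0.438, 0.555]
force: [0.3, 0.6, 0.1]
opening: -0.0002
```

View pics/w4.png

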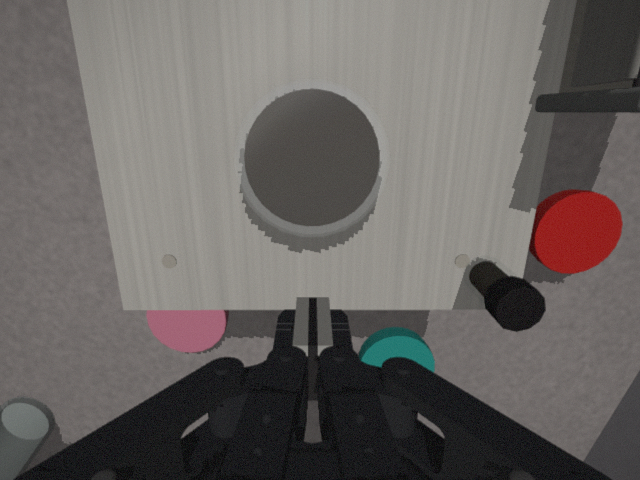

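View pics/s4.png

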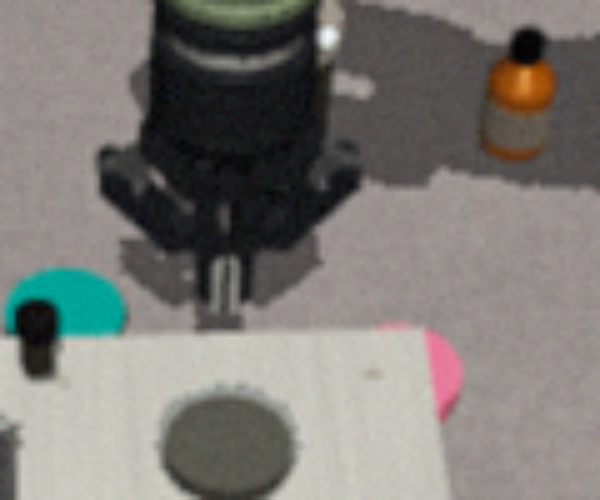

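Both cameras put the pad ends about 30 to 36 mm behind the nominal TCP, so TCP height can't be trusted as tip height. I'll reopen halfway and descend in small steps, watching the force.

```bash
python3 -m jog '[0.003,0,0,0,0,0,0.003,0,0,0,0,0,0,0,0,0,0,0]' 0; python3 -m jog '[0.002,0,0,0,0,0,0,0,0,0,0,0]';python3 -m jog '[0.002,0,0,0,0,0,0,0,0,0,0,0]'
```

```text
time_s: 5.65
position: [0.6145, -0.1185, 0.1284]
eef_rot: [0.438, 0.556, -0.438, 0.555]
force: [-0.1, -0.1, 0.1]
opening: 0.0357
time_s: 5.82
position: [0.6148, -0.1186, 0.1269]
eef_rot: [0.438, 0.555, -0.438, 0.555]
force: [0.0, 0.3, -0.1]
opening: 0.0428
time_s: 5.98
position: [0.6149, -0.1186, 0.1251]
eef_rot: [0.438, 0.555, -0.438, 0.555]
force: [-1.0, -0.0, 0.0]
opening: 0.0427
```

```bash
for i in 1 2; do :; done; python3 -m jog '[0.002,0,0,0,0,0,0.001,0,0,0,0,0,0,0,0,0,0,0]'; python3 -m jog '[0.002,0,0,0,0,0,0.001,0,0,0,0,0,0,0,0,0,0,0]'
python3 - <<'E'
from h import *
p=bot.get_image('wrist'); save(p,'w5'); p=bot.get_image('side'); cv2.imwrite('pics/s5.png',cv2.resize(cv2.cvtColor(p['pixels'][130:230,280:400],cv2.COLOR_RGB2BGR),None,fx=5,fy=5))
E
```

```text
time_s: 6.23
position: [0.6149, -0.1186, 0.1221]
eef_rot: [0.438, 0.555, -0.438, 0.555]
force: [0.4, 0.6, 0.8]
opening: 0.0428
time_s: 6.48
position: [0.6149, -0.1186, 0.1191]
eef_rot: [0.438, 0.555, -0.438, 0.555]
force: [0.6, -0.1, -0.9]
opening: 0.0426
```

View pics/w5.png

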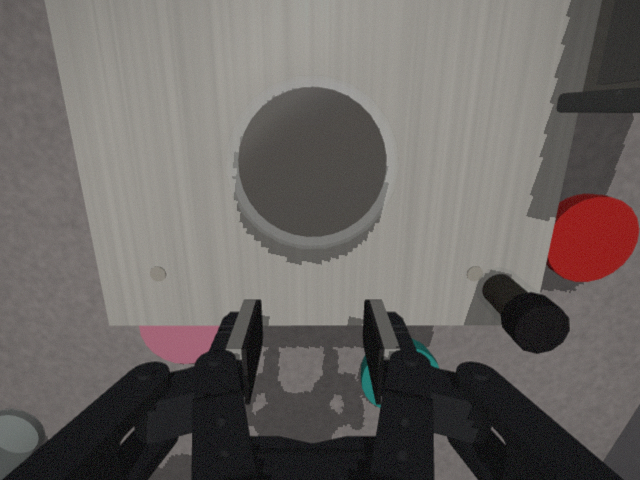

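View pics/s5.png

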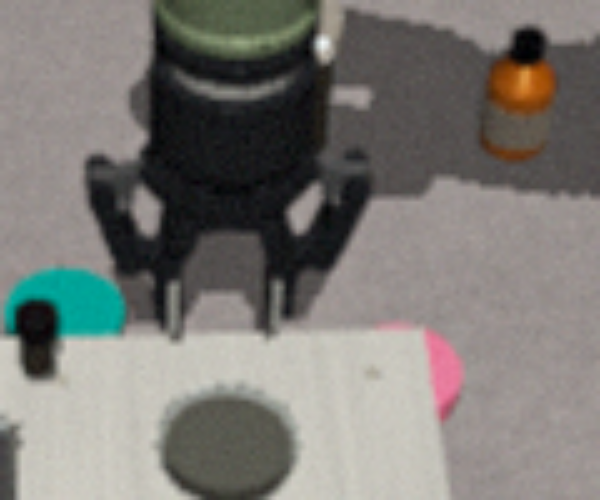

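```bash
for i in 1; do :; done; python3 -m jog '[0.003,0,0,0,0,0,0.003,0,0,0,0,0,0,0,0,0,0,0]'; python3 -m jog '[0.003,0,0,0,0,0,0.002,0,0,0,0,0,0,0,0,0,0,0]'; python3 -m jog '[0.002,0,0,0,0,0,0.002,0,0,0,0,0,0,0,0,0,0,0]';python3 - <<'E'
from h import *
p=bot.get_image('wrist'); save(p,'w6'); p=bot.get_image('side'); cv2.imwrite('pics/s6.png',cv2.resize(cv2.cvtColor(p['pixels'][130:230,280:400],cv2.COLOR_RGB2BGR),None,fx=5,fy=5))
E
```

```text
time_s: 6.83
position: [0.6146, -0.1185, 0.1125]
eef_rot: [0.438, 0.556, -0.438, 0.555]
force: [-0.1, 0.7, 0.2]
opening: 0.0424
time_s: 7.08
position: [0.6147, -0.1185, 0.1077]
eef_rot: [0.438, 0.556, -0.438, 0.555]
force: [-0.5, -0.1, -0.1]
opening: 0.0426
time_s: 7.33
position: [0.6148, -0.1186, 0.1039]
eef_rot: [0.438, 0.555, -0.438, 0.555]
force: [-0.1, 0.2, -0.4]
opening: 0.0429
```

View pics/w6.png

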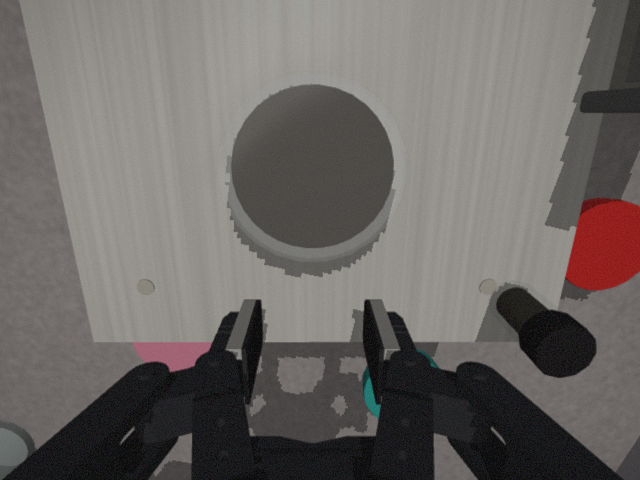

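View pics/s6.png

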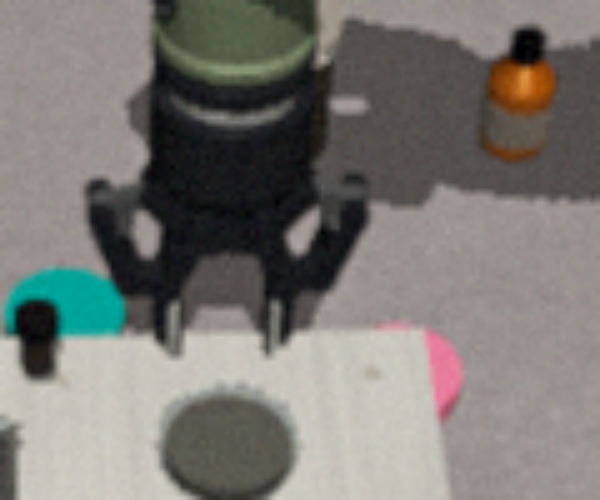

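```bash
python3 -m jog '[0.002,0,0,0,0,0,0.002,0,0,0,0,0,0,0,0,0,0,0]'; python3 -m jog '[0.002,0,0,0,0,0,0.001,0,0,0,0,0,0,0,0,0,0,0]'; python3 -m jog '[0.001,0,0,0,0,0,0.001,0,0,0,0,0,0,0,0,0,0,0]';python3 - <<'E'
from h import *
p=bot.get_image('wrist'); save(p,'w7'); p=bot.get_image('side'); cv2.imwrite('pics/s7.png',cv2.resize(cv2.cvtColor(p['pixels'][130:230,280:400],cv2.COLOR_RGB2BGR),None,fx=5,fy=5))
E
```

```text
time_s: 7.68
position: [0.6148, -0.1186, 0.0999]
eef_rot: [0.438, 0.555, -0.438, 0.555]
force: [-0.8, 0.3, -0.5]
opening: 0.0423
time_s: 7.93
position: [0.6149, -0.1186, 0.0971]
eef_rot: [0.438, 0.555, -0.438, 0.555]
force: [-0.5, 0.4, -0.0]
opening: 0.0426
time_s: 8.18
position: [0.615, -0.1186, 0.0952]
eef_rot: [0.438, 0.555, -0.438, 0.555]
force: [-0.3, -0.5, -0.2]
opening: 0.0425
```

View pics/w7.png

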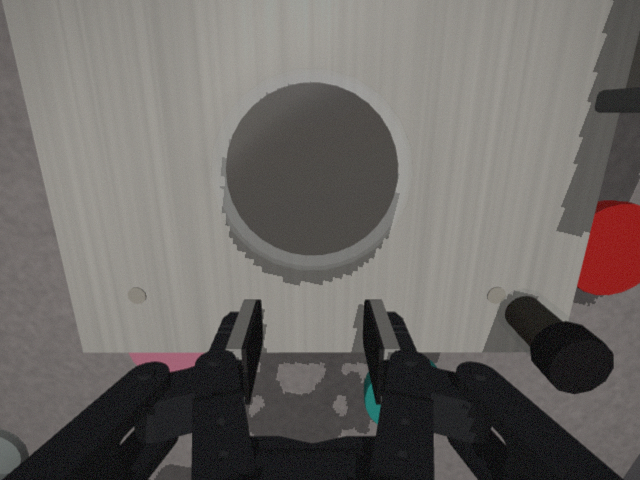

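View pics/s7.png

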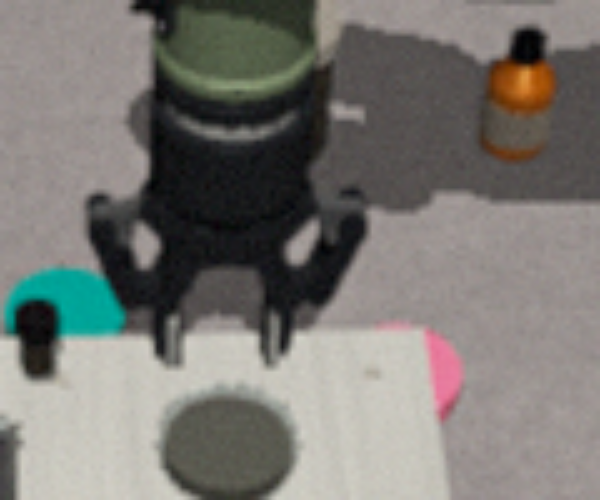

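Run:
```python
from wr import *
s=bot.sense(); p=bot.get_image('wrist'); q=bot.get_image('side'); M=R.from_quat(s['eef_rot']).as_matrix()
print(wloc(s,p,(300,262),0),wloc(s,p,(300,262),.005),wloc(s,p,(300,262),.01))
print('edge',wloc(s,p,(353,200),0))
for h in (0,.005,.01,.015):
  for y in (.024,-.024):
    P=s['position']+M@np.array([0,y,-.011]); P[2]=.125+h; r,c=proj(q,P); print(h,'s7',round((c-280)*5),round((r-130)*5))
```

```text
[-0.1305 -0.1438] [-0.1297 -0.1411] [-0.129  -0.1385]
edge [-0.1607 -0.1716]
0 s7 168 379
0 s7 262 377
0.005 s7 168 372
0.005 s7 262 370
0.01 s7 168 366
0.01 s7 262 363
0.015 s7 168 359
0.015 s7 263 357
```

```bash
python3 -m jog '[0.002,0,0,0,0,0,0.002,0,0,0,0,0,0,0,0,0,0,0]'; python3 -m jog '[0.002,0,0,0,0,0,0.001,0,0,0,0,0,0,0,0,0,0,0]'
python3 - <<'E'
from wr import *
s=bot.sense(); p=bot.get_image('wrist'); save(p,'w8'); q=bot.get_image('side'); cv2.imwrite('pics/s8.png',cv2.resize(cv2.cvtColor(q['pixels'][130:230,280:400],cv2.COLOR_RGB2BGR),None,fx=5,fy=5)); M=R.from_quat(s['eef_rot']).as_matrix()
print(wloc(s,p,(300,262),0),wloc(s,p,(300,262),.005),wloc(s,p,(300,262),.01))
for h in (0,.005,.01,.015):
  for y in (.024,-.024):
    P=s['position']+M@np.array([0,y,-.011]); P[2]=.125+h; r,c=proj(q,P); print(h,'s8',round((c-280)*5),round((r-130)*5))
E
python3 plan.py
```

```text
time_s: 8.63
position: [0.6147, -0.1185, 0.0909]
eef_rot: [0.438, 0.556, -0.438, 0.555]
force: [-0.0, 0.4, 0.2]
opening: 0.0424
time_s: 8.88
position: [0.6149, -0.1186, 0.0881]
eef_rot: [0.438, 0.555, -0.438, 0.555]
force: [-0.7, 0.9, -0.2]
opening: 0.0423
[-0.1296 -0.1398] [-0.1288 -0.1371] [-0.1281 -0.1345]
0 s8 168 379
0 s8 262 377
0.005 s8 169 373
0.005 s8 262 370
0.01 s8 169 366
0.01 s8 263 364
0.015 s8 169 359
0.015 s8 263 357
t 8.98 tcp [ 0.6151 -0.1186  0.0884] local [-0.1088 -0.147 ] z -0.0366 jaw local deg 0.1 F [ 0.2  -0.29  0.36] open 0.0426 j [-0.33  0.41  1.5   0.    1.23 -0.56]
axes [[-0.0, 0.0, -1.0], [0.973, 0.233, -0.0], [0.233, -0.973, -0.0]]
```

View pics/w8.png

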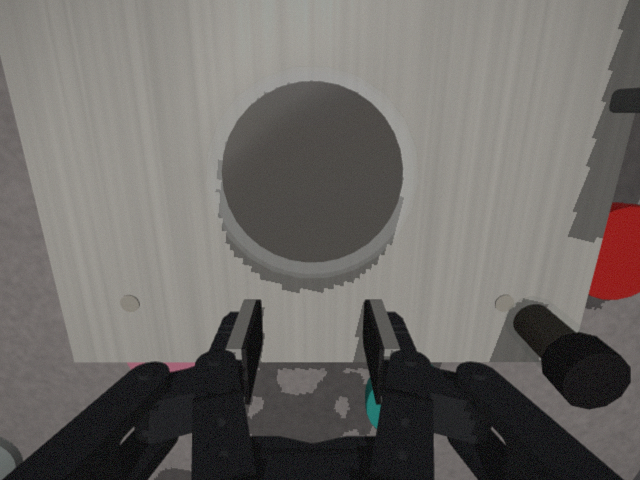

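View pics/s8.png

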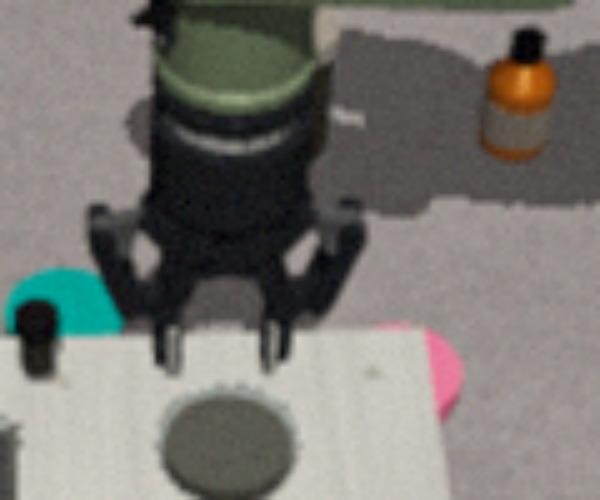

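```bash
python3 -m jog '[0.001,0,-0.004,0,0,0,0.0005,0,-0.006,0,0,0,0,0,-0.006,0,0,0,0,0,-0.006,0,0,0,0,0,-0.006,0,0,0]'; python3 -m jog '[0,0,-0.007,0,0,0,0,0,-0.007,0,0,0,0,0,-0.004,0,0,0,0,0,0,0,0,0]'
python3 - <<'E'
from wr import *
p=bot.get_image('wrist'); save(p,'w9'); print(bot.mark_of(p,'dish')[:2])
E
python3 plan.py
```

```text
time_s: 9.4
position: [0.6084, -0.0906, 0.087]
eef_rot: [0.438, 0.555, -0.438, 0.555]
force: [-0.6, -0.4, -0.2]
opening: 0.0425
time_s: 9.73
position: [0.6041, -0.0727, 0.087]
eef_rot: [0.438, 0.556, -0.438, 0.555]
force: [0.3, 0.2, -0.4]
opening: 0.0427
[{'at': [305.0, 592.8], 'p': 0.95}, {'at': [227.7, 311.5], 'p': 0.84}]
t 9.83 tcp [ 0.6045 -0.0737  0.0871] local [-0.1087 -0.1008] z -0.0379 jaw local deg 0.2 F [-1.04 -0.77  0.64] open 0.0426 j [-0.26  0.38  1.55 -0.    1.21 -0.5 ]
axes [[0.0, -0.0, -1.0], [0.972, 0.233, 0.0], [0.233, -0.972, 0.0]]
```

View pics/w9.png

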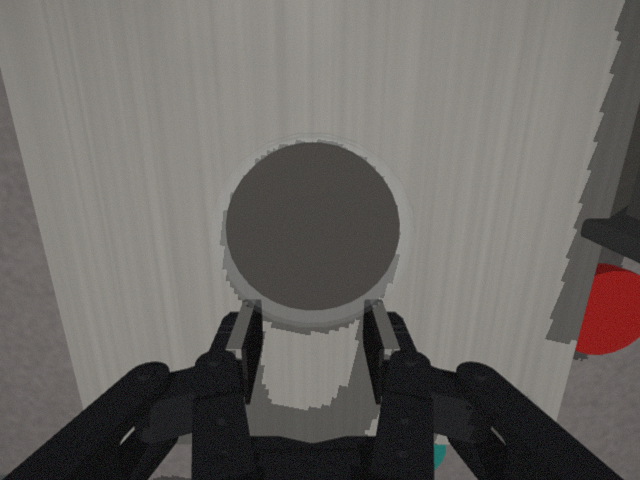

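The dish sits centred in the two-finger cradle, with its soil disc at about (225,312). I'll keep going sideways.

```bash
python3 -m jog '[0,0,-0.007,0,0,0,0,0,-0.008,0,0,0,0,0,-0.008,0,0,0,0,0,-0.008,0,0,0,0,0,-0.008,0,0,0]'; python3 -m jog '[0,0,-0.008,0,0,0,0,0,-0.007,0,0,0,0,0,-0.006,0,0,0,0,0,0,0,0,0]'
python3 - <<'E'
from wr import *
s=bot.sense();p=bot.get_image('wrist'); save(p,'w10');  q=bot.get_image('top'); cv2.imwrite('pics/t10.png',cv2.resize(cv2.cvtColor(q['pixels'][130:310,220:420],cv2.COLOR_RGB2BGR),None,fx=3.3,fy=3.3))
E
python3 plan.py
```

```text
time_s: 10.25
position: [0.5952, -0.0352, 0.0871]
eef_rot: [0.438, 0.555, -0.438, 0.555]
force: [-0.9, 0.0, 0.1]
opening: 0.0429
time_s: 10.58
position: [0.59, -0.014, 0.0869]
eef_rot: [0.438, 0.556, -0.437, 0.555]
force: [0.7, 1.3, -0.1]
opening: 0.0426
t 10.68 tcp [ 0.5903 -0.0152  0.0869] local [-0.109  -0.0406] z -0.0381 jaw local deg 0.2 F [ 0.72  0.18 -0.38] open 0.0429 j [-0.17  0.34  1.6   0.    1.2  -0.41]
axes [[-0.0, 0.0, -1.0], [0.972, 0.233, -0.0], [0.233, -0.972, -0.0]]
```

View pics/w10.png

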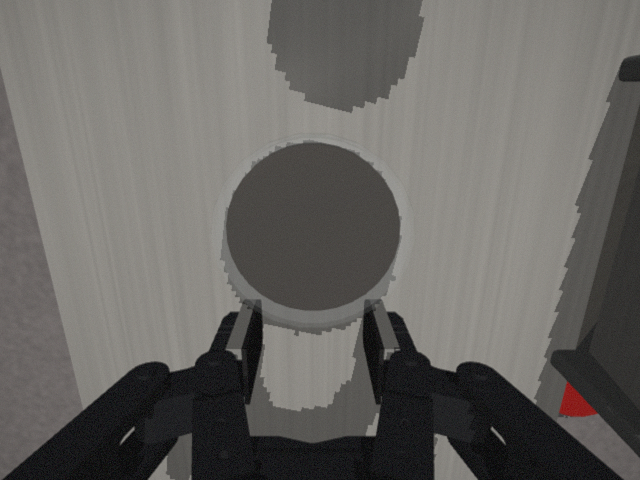

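```bash
python3 -m jog '[0,0,0.01,0,0,0,0,0,0.012,0,0,0,-0.02,0,0,0,0,0,-0.03,0,0,0,0,0,-0.01,0,0,0.1,0,0]'; for i in 1; do :; done; python3 -m jog '[0,0,0,0.12,0,0,0,0,0,0.12,0,0,0,0,0,0.12,0,0,0,0,0,0.12,0,0,0,0,0,0.12,0,0]'; python3 -m jog '[0,0,0,0.12,0,0,0,0,0,0.12,0,0,0,0,0,0.12,0,0,0,0,0,0.12,0,0,0,0,0,0.12,0,0]'; python3 -m jog '[0,0,0,0.12,0,0,0,0,0,0.12,0,0,0,0,0,0.03,0,0,0,0,0,0,0,0,0,0,0,0,0,0]'; python3 plan.py -0.18 0 0.022 90
python3 - <<'E'
from h import *
q=bot.get_image('wrist'); save(q,'w11'); q=bot.get_image('top'); cv2.imwrite('pics/t11.png',cv2.resize(cv2.cvtColor(q['pixels'][130:310,220:420],cv2.COLOR_RGB2BGR),None,fx=3.3,fy=3.3))
q=bot.get_image('side'); cv2.imwrite('pics/s11.png',cv2.resize(cv2.cvtColor(q['pixels'][130:330,210:410],cv2.COLOR_RGB2BGR),None,fx=3,fy=3))
E
```

```text
time_s: 11.1
position: [0.5983, -0.0395, 0.1508]
eef_rot: [0.467, 0.53, -0.465, 0.534]
force: [1.1, -0.4, 1.7]
opening: 0.0427
time_s: 11.52
position: [0.596, -0.0389, 0.147]
eef_rot: [-0.603, -0.369, 0.603, -0.369]
force: [-0.0, -0.3, 0.2]
opening: 0.0426
time_s: 11.93
position: [0.5959, -0.0389, 0.1469]
eef_rot: [-0.685, -0.174, 0.685, -0.174]
force: [-0.0, -1.0, 0.2]
opening: 0.0428
time_s: 12.35
position: [0.5959, -0.0384, 0.1469]
eef_rot: [0.702, 0.083, -0.702, 0.083]
force: [-0.6, -0.5, -0.5]
opening: 0.0427
t 12.35 tcp [ 0.5959 -0.0384  0.1469] local [-0.109  -0.0645] z 0.0219 jaw local deg -89.9 F [-0.61 -0.53 -0.46] open 0.0427 j [-0.21  0.29  1.53 -0.    1.32  1.13]
axes [[0.0, -0.0, -1.0], [0.233, -0.972, 0.0], [-0.972, -0.233, -0.0]]
W [0.5119 0.008  0.147 ] shift tool [-0.0001 -0.0646  0.0709]
turn rotvec tool [ 0.0026 -0.     -0.0003] shift in target axes [-0.0001 -0.0645  0.071 ]
```

View pics/w11.png

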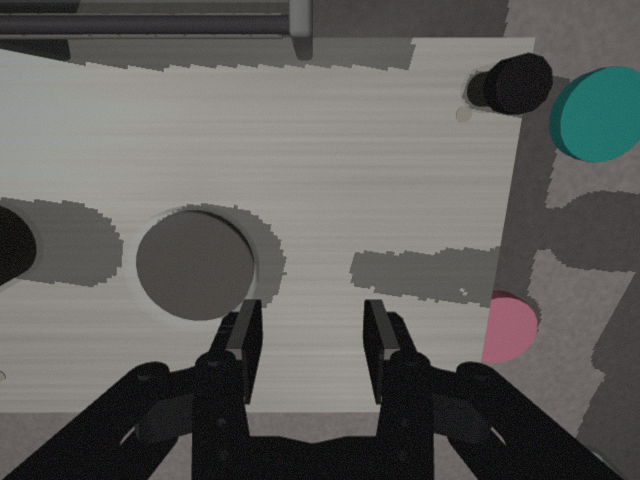

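View pics/s11.png

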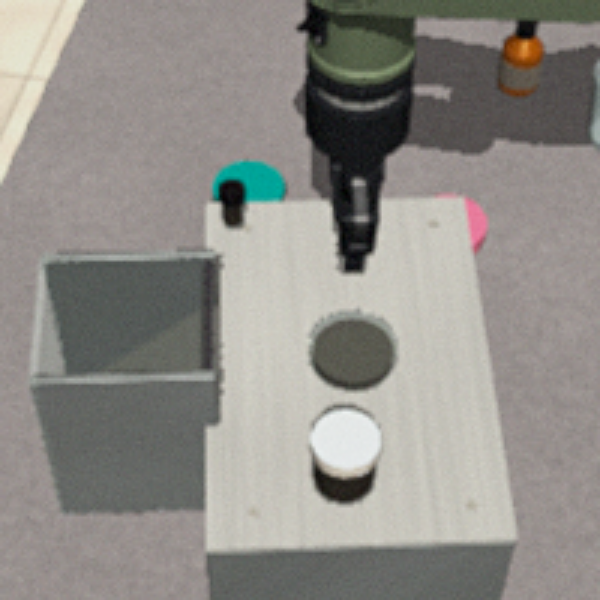

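Run:
```python
from wr import *
s=bot.sense();p=bot.get_image('wrist')
for n,rc,z in [('soil top',(265,196),.016),('shelf corner inner R',(38,534),0),('rear edge',(411,300),0),('inner edge',(38,450),0),('rim L',(260,128),.009),('post top',(20,301),.062),('post bottom',(57,301),0)]: print(n,wloc(s,p,rc,z))
print(s['position'])
```

```text
soil top [-0.103  -0.0018]
shelf corner inner R [ 0.0081 -0.1694]
rear edge [-0.215  -0.0558]
inner edge [ 0.008  -0.1293]
rim L [-0.1031  0.0376]
post top [ 0.0029 -0.0597]
post bottom [-0.0005 -0.0579]
[ 0.59568447 -0.03766067  0.14693494]
```

```bash
python3 -m jog '[0,-0.02,0.022,0,0,0,0,-0.02,0.022,0,0,0,0,-0.02,0.022,0,0,0,0,-0.0045,0.005,0,0,0,0,0,0,0,0,0]'; python3 -m jog '[0.02,0,0,0,0,0,0.02,0,0,0,0,0,0.012,0,0,0,0,0,0,0,0,0,0,0,0,0,0,0,0,0]'; python3 plan.py -0.18 0 -0.038 90;  python3 - <<'E'
from wr import *
s=bot.sense();q=bot.get_image('wrist'); save(q,'w12'); print(wloc(s,q,(300,262),0),wloc(s,q,(300,262),.01),bot.mark_of(q,'dish')[:2])
E
```

```text
time_s: 12.97
position: [0.5098, 0.0101, 0.1469]
eef_rot: [-0.702, -0.084, 0.702, -0.084]
force: [0.6, -0.8, -0.1]
opening: 0.0428
time_s: 13.38
position: [0.5121, 0.0086, 0.0947]
eef_rot: [-0.702, -0.083, 0.702, -0.083]
force: [0.6, -0.2, -0.0]
opening: 0.0427
t 13.38 tcp [0.5121 0.0086 0.0947] local [-0.1796  0.0006] z -0.0303 jaw local deg -89.9 F [ 0.59 -0.21 -0.02] open 0.0427 j [-0.15  0.18  1.79 -0.    1.17  1.18]
axes [[-0.001, -0.0, -1.0], [0.233, -0.972, -0.0], [-0.972, -0.233, 0.001]]
W [0.5119 0.008  0.087 ] shift tool [0.0077 0.0006 0.0004]
turn rotvec tool [0.0026 0.0006 0.0001] shift in target axes [0.0077 0.0006 0.0004]
[-0.1752  0.0229] [-0.1699  0.0214] [{'at': [145.3, 312.2], 'p': 0.95}]
```

View pics/w12.png

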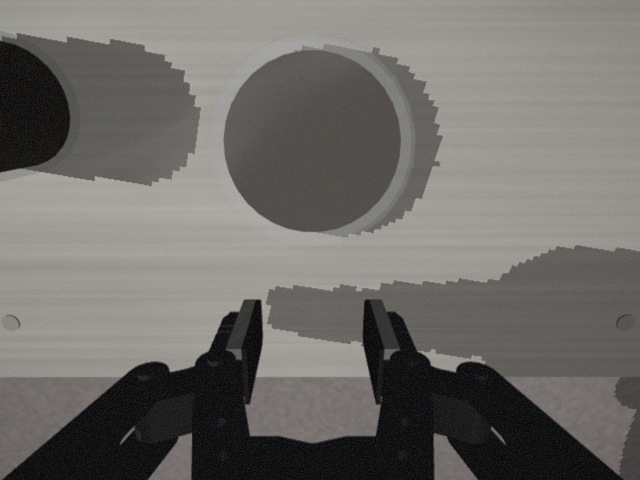

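```bash
python3 -m jog '[0.004,0,-0.004,0,0,0,0.0035,0.0005,-0.006,0,0,0,0,0,-0.006,0,0,0,0,0,-0.006,0,0,0,0,0,-0.006,0,0,0]'; python3 -m jog '[0,0,-0.007,0,0,0,0,0,-0.008,0,0,0,0,0,-0.008,0,0,0,0,0,-0.008,0,0,0,0,0,-0.008,0,0,0]';  python3 -m jog '[0,0,-0.008,0,0,0,0,0,-0.005,0,0,0,0,0,0,0,0,0]';  python3 - <<'E'
from wr import *
s=bot.sense();q=bot.get_image('wrist'); save(q,'w13');
q=bot.get_image('side'); cv2.imwrite('pics/s13.png',cv2.resize(cv2.cvtColor(q['pixels'][130:330,210:410],cv2.COLOR_RGB2BGR),None,fx=3,fy=3))
E
python3 plan.py
```

```text
time_s: 13.9
position: [0.5399, 0.0154, 0.0877]
eef_rot: [0.702, 0.083, -0.702, 0.083]
force: [0.2, -0.6, 0.5]
opening: 0.0429
time_s: 14.32
position: [0.5776, 0.0245, 0.0875]
eef_rot: [-0.702, -0.083, 0.702, -0.083]
force: [0.0, -1.0, 1.6]
opening: 0.0429
time_s: 14.57
position: [0.5908, 0.0276, 0.0876]
eef_rot: [0.703, 0.083, -0.702, 0.083]
force: [0.0, 0.0, 0.6]
opening: 0.0426
t 14.67 tcp [0.5895 0.0274 0.0873] local [-0.0999  0.001 ] z -0.0377 jaw local deg -89.8 F [-0.94 -0.06 -0.61] open 0.0424 j [-0.1   0.34  1.6   0.    1.2   1.23]
axes [[-0.0, 0.0, -1.0], [0.234, -0.972, -0.0], [-0.972, -0.234, 0.0]]
```

View pics/w13.png

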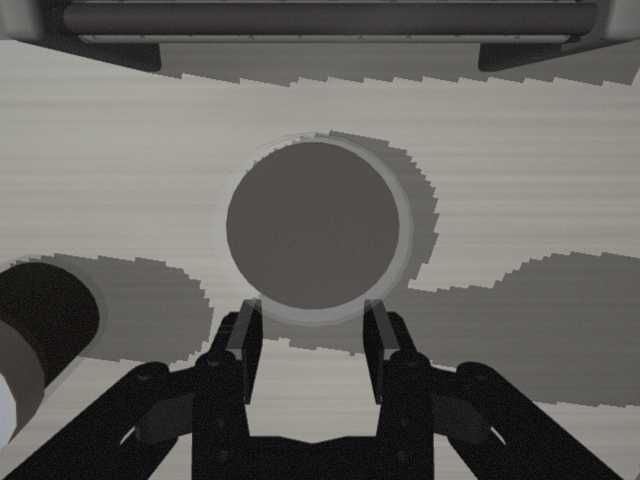

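View pics/s13.png

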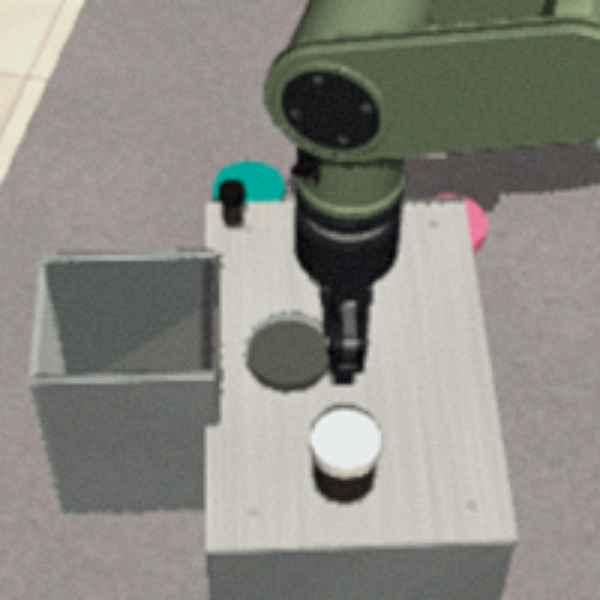

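The dish is cradled and centred at (226,313), and the mouth posts are at columns 160 and 480. I'll push it on into the flap.

```bash
python3 -m jog '[0,0.0005,-0.006,0,0,0,0,0.0005,-0.008,0,0,0,0,0.0005,-0.008,0,0,0,0,0,-0.008,0,0,0,0,0,-0.008,0,0,0]'; python3 -m jog '[0,0,-0.007,0,0,0,0,0,-0.007,0,0,0,0,0,-0.006,0,0,0,0,0,-0.005,0,0,0,0,0,0,0,0,0]';  python3 - <<'E'
from wr import *
s=bot.sense();q=bot.get_image('wrist'); save(q,'w14');
q=bot.get_image('side'); cv2.imwrite('pics/s14.png',cv2.resize(cv2.cvtColor(q['pixels'][130:330,210:410],cv2.COLOR_RGB2BGR),None,fx=3,fy=3))
E
python3 plan.py
```

```text
time_s: 15.08
position: [0.6277, 0.0349, 0.0875]
eef_rot: [0.702, 0.083, -0.702, 0.083]
force: [-0.7, -0.5, 0.5]
opening: 0.043
time_s: 15.5
position: [0.6523, 0.0409, 0.0876]
eef_rot: [0.703, 0.083, -0.702, 0.083]
force: [0.1, 0.2, -0.2]
opening: 0.0428
t 15.6 tcp [0.6512 0.0407 0.0874] local [-0.0368 -0.0003] z -0.0376 jaw local deg -89.8 F [-0.42 -0.09  0.76] open 0.0424 j [-0.07  0.46  1.43  0.    1.25  1.26]
axes [[0.0, 0.0, -1.0], [0.234, -0.972, -0.0], [-0.972, -0.234, -0.0]]
```

View pics/w14.png

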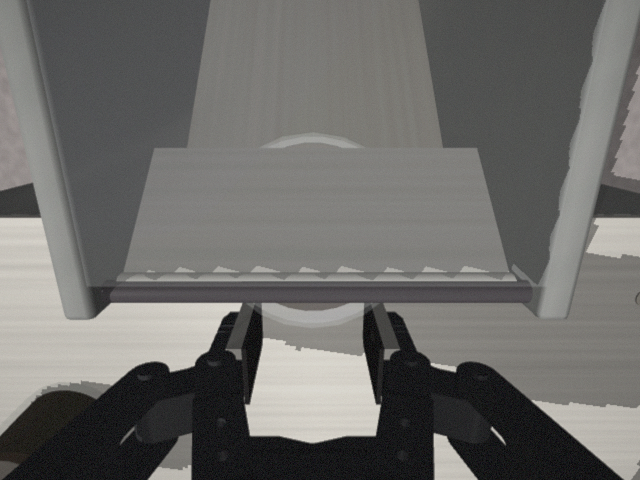

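View pics/s14.png

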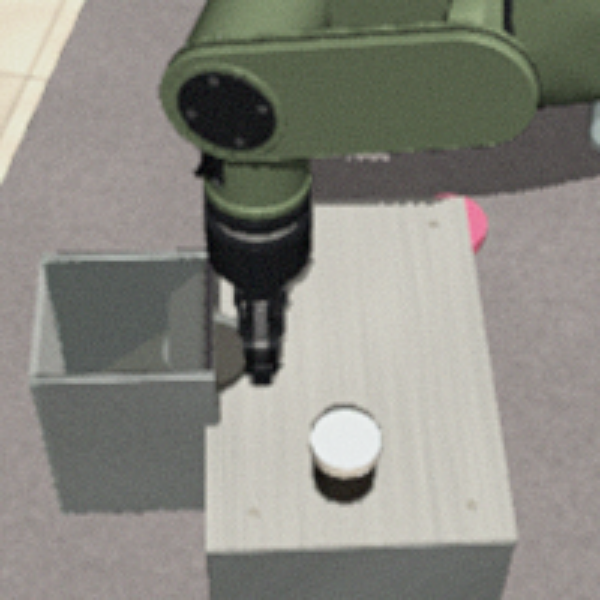

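The flap is lying on the dish, with its rim showing at row 140, so the flap is well open. I'll push about 20 mm more.

```bash
python3 -m jog '[0,0,-0.005,0,0,0,0,0,-0.006,0,0,0,0,0,-0.006,0,0,0,0,0,-0.004,0,0,0,0,0,0,0,0,0]';  python3 - <<'E'
from wr import *
s=bot.sense();q=bot.get_image('wrist'); save(q,'w15')
E
python3 plan.py
```

```text
time_s: 16.02
position: [0.6725, 0.0457, 0.0876]
eef_rot: [0.703, 0.083, -0.702, 0.083]
force: [0.0, -0.5, 0.0]
opening: 0.0425
t 16.07 tcp [0.672  0.0456 0.0874] local [-0.0155 -0.0003] z -0.0376 jaw local deg -89.8 F [-0.13  0.49  0.24] open 0.0427 j [-0.06  0.5   1.37  0.    1.27  1.27]
axes [[0.0, -0.0, -1.0], [0.234, -0.972, 0.0], [-0.972, -0.234, -0.0]]
```

View pics/w15.png

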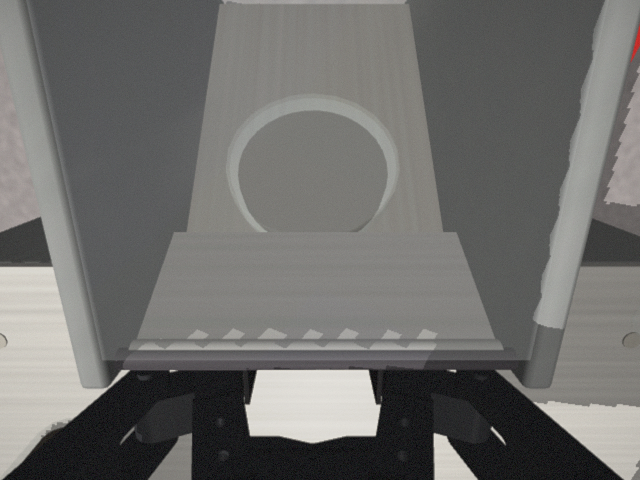

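The dish has tipped onto the chute, centred near (175,313), and the flap is closing over it. I'll draw back and then check.

```bash
python3 -m jog '[0,0,0.008,0,0,0,0,0,0.012,0,0,0,0,0,0.012,0,0,0,0,0,0.012,0,0,0,0,0,0,0,0,0]';  python3 - <<'E'
from wr import *
q=bot.get_image('wrist'); save(q,'w16')
q=bot.get_image('side'); cv2.imwrite('pics/s16.png',cv2.resize(cv2.cvtColor(q['pixels'][130:330,210:410],cv2.COLOR_RGB2BGR),None,fx=3,fy=3))
E
python3 plan.py
```

```text
time_s: 16.48
position: [0.6257, 0.0349, 0.087]
eef_rot: [-0.701, -0.083, 0.703, -0.083]
force: [0.7, 0.7, -1.0]
opening: 0.0428
t 16.58 tcp [0.6283 0.0351 0.0876] local [-0.0605 -0.0004] z -0.0374 jaw local deg -89.9 F [ 0.03  0.71 -0.55] open 0.0428 j [-0.08  0.42  1.5   0.    1.23  1.25]
axes [[0.0, 0.0, -1.0], [0.233, -0.972, -0.0], [-0.972, -0.233, -0.0]]
```

View pics/w16.png

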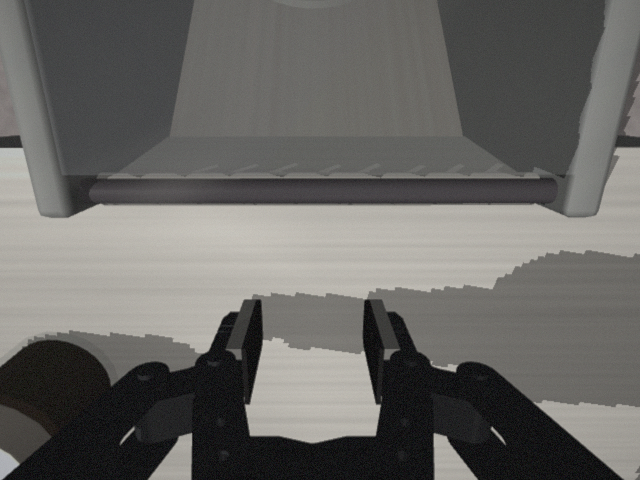

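View pics/s16.png

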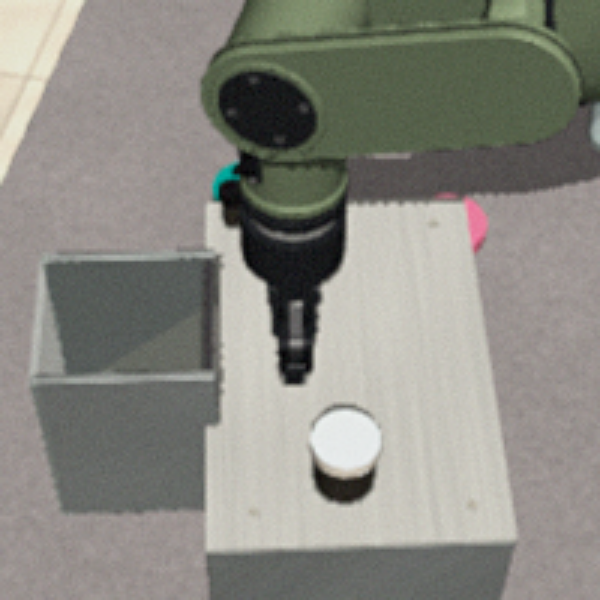

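The flap now hangs shut and the dish is out of sight down the chute. I'll lift clear and check the dish's resting place and the bystanders.

```bash
python3 -m jog '[-0.02,0,0,0,0,0,-0.03,0,0,0,0,0,-0.03,0,0,0,0,0,-0.03,0,0,0,0,0,0,0,0,0,0,0]'; python3 -m jog '[0,0,-0.02,0,0,0,0,0,-0.02,0,0,0,0,0,0,0,0,0,0,0,0,0,0,0,0,0,0,0,0,0]'; python3 plan.py
python3 - <<'E'
from wr import *
q=bot.get_image('wrist'); save(q,'w17')
t=bot.get_image('top'); save(t,'t17')
q=bot.get_image('side'); save(q,'s17')
a=cv2.imread('pics/side0.png');b=cv2.imread('pics/s17.png')
print(bot.mark_of(t,'jar')[:1],bot.mark_of(t,'vial')[:1],bot.mark_of(q,'jar')[:1])
E
```

```text
time_s: 17.0
position: [0.6343, 0.035, 0.2063]
eef_rot: [0.708, 0.082, -0.697, 0.084]
force: [2.0, -0.4, 2.1]
opening: 0.0425
time_s: 17.42
position: [0.6671, 0.0446, 0.1969]
eef_rot: [-0.702, -0.083, 0.703, -0.083]
force: [0.2, 0.4, 0.3]
opening: 0.0429
t 17.42 tcp [0.6671 0.0446 0.1969] local [-0.0205 -0.0002] z 0.0719 jaw local deg -89.8 F [0.25 0.39 0.32] open 0.0429 j [-0.06  0.4   1.28 -0.    1.46  1.27]
axes [[-0.001, -0.0, -1.0], [0.234, -0.972, -0.0], [-0.972, -0.234, 0.001]]
[{'at': [244.9, 305.9], 'p': 0.45}] [{'at': [198.1, 356.3], 'p': 0.39}] [{'at': [285.6, 323.6], 'p': 0.89}]
```

View pics/w17.png

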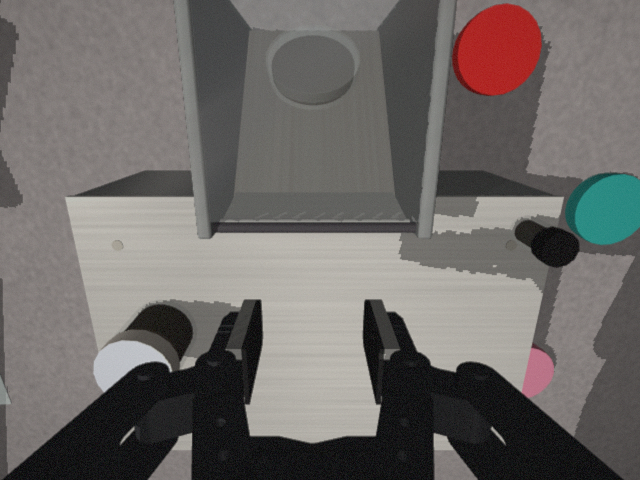

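View pics/s17.png

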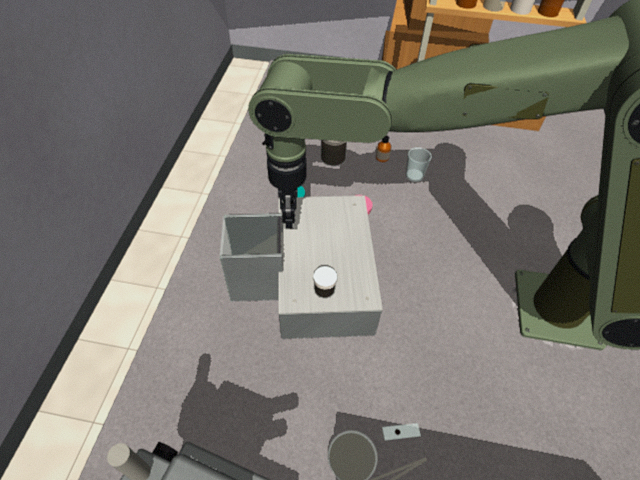

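View pics/t17.png

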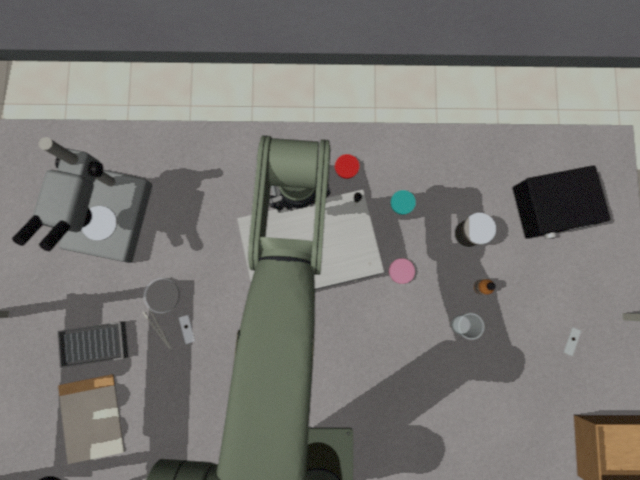

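```bash
python3 -m jog '[-0.01,0,0.02,0,0,0,0,0,0.02,0,0,0,0,0,0,0,0,0,0,0,0,0,0,0,0,0,0,0,0,0]'
python3 - <<'E'
from wr import *
s=bot.sense();q=bot.get_image('wrist'); save(q,'w18'); m=bot.mark_of(q,'dish')[:3]; print(m,s['force'].round(2))
for z in (-.05,-.065,-.08): print([wloc(s,q,a['at'],z) for a in m])
E
```

```text
time_s: 18.13
position: [0.6292, 0.0353, 0.2078]
eef_rot: [0.703, 0.083, -0.702, 0.083]
force: [-0.6, -0.1, -0.3]
opening: 0.0427
[{'at': [170.8, 602.2], 'p': 0.88}, {'at': [6.1, 491.9], 'p': 0.87}, {'at': [333.4, 515.9], 'p': 0.68}] [-0.56 -0.09 -0.28]
[array([-0.0216, -0.2393]), array([ 0.0965, -0.13  ]), array([-0.1762, -0.1953])]
[array([-0.0238, -0.2507]), array([ 0.1   , -0.1362]), array([-0.1857, -0.2046])]
[array([-0.026 , -0.2622]), array([ 0.1035, -0.1424]), array([-0.1953, -0.214 ])]
```

View pics/w18.png

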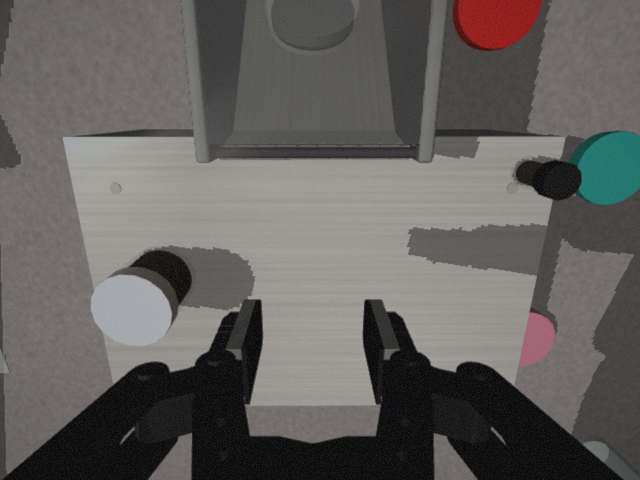

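Run:
```python
from wr import *
s=bot.sense();q=bot.get_image('wrist')
for z in (-.05,-.06,-.07): print(z,wloc(s,q,(22,313),z))
print(bot.sign_off())
```

```text
-0.05 [ 0.0861 -0.0006]
-0.06 [ 0.0881 -0.0006]
-0.07 [ 0.0901 -0.0006]
the job is handed in; nothing more can be done
None
```

The dish is through the hatch and lying on the chute, lid up, with the flap shut behind it. I handed the job in after about 18 s on the robot's clock. `sign_off()` gives no verdict, so these are my own checks.

**What I did:** With the fingers half open as a two-point cradle, I slid the dish about 83 mm sideways to the mouth's centre line. I then lifted clear, turned the gripper 90 degrees and pushed the dish straight in under the flap until it tipped onto the chute. Last, I drew back and up. Wrist force readings stayed within about 3 N, and the dish was never gripped or lifted.

**Last checks:**
- **Dish:** a pixel I picked by eye puts it about 86 to 90 mm inside the mouth, on the centre line. I had to assume its depth, between 50 and 70 mm below the shelf, so that was not measured directly. It looked the same in two pictures 0.7 s apart.
- **Flap:** it looks shut in the last wrist pictures.
- **Bystanders:** the jar, vial, big jar, beaker and stain bottle look unmoved. The big dish was never near the arm's path, and I did not check it separately.
- **Gripper:** it hung clear above the shelf, touching nothing.

**What disagreed:**
- The pad tips were about 36 mm behind the reported TCP, so I set their height from the pictures and cautious small steps down.
- The wrist camera and the fixed cameras differed by 3 to 6 mm on where the hatch lies along the push direction.
- In the last picture the network marked only the look-alikes, so it did not confirm the dish's position. Its last top-view mark for the jar was also wrong, because the arm hid the jar.

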